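# Load the wash basket in two layers and lay the hold-down bar

## Robot

A 6-joint arm with a two-finger parallel gripper is mounted at the origin on the work surface. World frame = base frame: x ahead of the robot, y to its left, z up, the work surface at z = 0. Lengths are in m, angles in rad, forces in N, time in s.
With the tool pointing down it reaches from about 0.375 to 0.9 m from the base axis. Payload 3.1 kg.
Tool frame: the origin (TCP) lies at the very end of the fingers, on their centre line; the grasp point (between the pads) lies 19 mm behind it (pinch_z is the distance from the TCP to the grasp point, in m); z points along the fingers, y is the direction in which the jaws open and shut (so a half turn about z gives the same grasp; the last joint's range is limited). The gripper opens to 85 mm and grips with 20 to 120 N. Pads are 22 mm wide; open, the fingers measure 114 mm over their backs; the gripper's body (76 mm by 85 mm) begins 54 mm behind the grasp point. The pads swing forward as they close: fully open they stand 13 mm farther back than shut.
Start: joints at [-1.5, 0.527, 1.433, -0, 1.181, -0.178], TCP at [0.155, -0.606, 0.204] pointing down, gripper open.
Joint ranges: [-3.08, 3.08], [-0.75, 2.2], [0.22, 2.44], [-1.43, 4.57], [0, 2.65], [-2.85, 2.85]. Speed limits (rad/s): [2.79, 2.79, 3.14, 3.14, 3.14, 3.14].

## Interface

Orientations are given as [roll, pitch, yaw] about the fixed x, y, z axes, in that order (R = Rz(yaw) Ry(pitch) Rx(roll)).
In Python, from workcell import get_obs, capture, job_done, pinch_z gives the robot as it stands.
- The arm moves only by the shell command python3 -m pendant 'ROWS' [FORCE]. ROWS is JSON, a list of rows, each a list of 5 numbers: the shift along the tool's x, y, z in mm, then the turn about the tool's z in rad, then the opening, from 0 (shut) to 1 (fully open). A call has 1 to 5 rows; each row shifts and turns the commanded pose from where the row before left it, along the tool's axes as they then stand; what a row does not reach is not made up. A row lasts 1/8 s, in which the tool goes at most 62.5 mm and 10.7 degrees, less where a joint would pass 70% of its speed; a pose out of reach is approached as far as the arm can. A call is refused whole if a number of a shift passes 62.5 or a number of a turn 0.188, either way. A call with a gripper value outside its range is refused whole. The fingers move at their own pace and stop on an object; FORCE is the grip in N (left out, the last holds). Time passes only in rows, so rows that do not move let the fingers close. It gives the time, the measured TCP pose, the force and the opening at its end, in the units of the state.
- get_obs(): the state, without advancing time (a new reading comes with each control period).
- capture(name): name is "scene" or "top" or "wrist"; returns a dict with "pixels" (384x512x3 uint8, red, green, blue), "depth" (384x512 float32, m along the optical axis (not along the pixel's ray), 0 where there is no reading), "camera_matrix" (3x3 intrinsics, pixels), "extrinsics" (4x4, takes a point from world to camera coordinates). Camera axes: x right, y up, looking along -z (the intrinsics and any distortion apply to the point x, -y, -z); pixel columns grow to the right and rows downward; lengths in m; the calibration is good to about 2 mm. A picture is of the moment at which its call begins.
- job_done(): hands the job in, once; it reports no verdict.
The state is a dict: "clock": time; "joint_pos": joint angles; "joint_vel": joint speeds; "joint_efforts": joint torques, N m; "ee_pos": TCP position; "eef_rot": TCP orientation; "wrist_force": force on the tool from outside, world axes, zero at the start; "moment": the same for the moment, N m; "opening": finger opening in m.
Only numpy, scipy, OpenCV 4.12 (cv2) and the standard library are available. Lean on these libraries where they do the work, as an engineer would, in place of code of your own. Each camera call takes 0.05 s, during which the arm holds its last target.

## Task

Finish loading the wire wash basket for the dishwasher, bottom layer first: stand the last deep tub, mouth down as it is, on the basket floor beside the tub already there, then lay the loose upper grid across the two side ledges, centred below the notched brackets. Stand the shallow dish, mouth down as it is, on the grid to one side of the grid's handle where the bar will pass over it, and last lay the steel hold-down bar across the basket so that it rests fully down in both bracket notches with its bent ends outside. Leave the crockery and cleaning things around the basket where they are.

Things in the scene. Friction and masses are not known exactly. Their poses are not given: they have to be found in the camera images.
- basket: Wash basket of pale coated wire, fixed, open on top, 320 mm (its x) by 300 mm (its y). Origin: centre of its underside, z up. Floor's upper face 12 mm above the origin. Walls 5 mm thick, inner faces at x +-157 and y +-147 mm, ending 97 mm above the origin. A tub stands on its floor; ledges and notched brackets are on its two side walls (y + and -).
- ledge_l (a point): Middle of the top of the steel ledge inside the basket's +y wall, at basket y = +135 mm and 85 mm above the basket's origin. The ledge is 24 mm wide (y 123 to 147 mm) and 220 mm long in basket x.
- ledge_r (a point): The same for the ledge inside the -y wall.
- notch_l (a point): Middle of the notch seat of the bracket on the +y wall, at basket x = 0, y = +150 mm, 133 mm above the basket's origin. The bracket is an upright steel plate 6 mm thick in y; its V-sided notch is 25 mm wide in x at the flat seat and about 45 mm at the mouth, 27 mm higher up; the bracket ends 162 mm above the basket's origin.
- notch_r (a point): The same for the bracket on the -y wall, at basket y = -150 mm.
- tub_mid (a point): The deep tub still to be loaded: round white plastic, standing mouth down on the draining mat, 62 mm high, 64 mm across its rim at the bottom and 56 to 59 mm across the body above it. Light (about 60 g). The point is its centre, 31 mm above its lower rim; z up.
- tub_in_mid (a point): An identical deep tub already standing mouth down on the basket floor, in the half at basket y below 0. The point is its centre, 31 mm above its lower rim. It stays there.
- grid_handle (a point): Loose upper grid of pale coated wire, lying on the table: 150 mm (its x) by 276 mm (its y), 8 mm thick; fingers do not pass through it. In its middle an upright flat handle, 10 mm thick (x), 50 mm long (y), 34 mm high. The point is the handle's centre, 17 mm above the grid's upper face, 25 mm above its underside. About 0.3 kg, balanced at the handle.
- dish_mid (a point): Shallow rectangular white plastic dish standing mouth down on the draining mat: 56 mm (its x) by 90 mm (its y; 60 by 94 mm at the bottom rim), 34 mm high, about 60 g. The point is its centre, 17 mm above its lower rim.
- bar_handle (a point): Hold-down bar on the draining mat: steel strip 20 mm wide (x), 334 mm long (y), 5 mm thick, both ends bent down 14 mm (insides 326 mm apart); black grip upright in the middle, 16 mm (x) by 60 mm (y), 30 mm high. The point is the grip's centre: 15 mm above the strip's upper face, 20 mm above its underside, 34 mm above the bent ends' tips. About 0.28 kg.
- mug_mid (a point): White mug, 76 mm across and 85 mm high, on the draining mat; the point is half-way up. Not needed: leave it.
- bowl_mid (a point): White bowl, 100 mm across and 50 mm high; the point is half-way up. Leave it.
- detergent_mid (a point): White detergent bottle, 60 mm across and 190 mm high; the point is half-way up. Leave it.
- brush_mid (a point): Washing-up brush with wooden handle lying on the table. Leave it.
- spoon_mid (a point): Steel spoon lying on the table. Leave it.
- saucer_mid (a point): White saucer, 120 mm across. Leave it.
Not all that is in view belongs to the job. Leave any pink look-alike of the part that bears dish_mid alone.

How it is judged:
On the way, in this order (a step that is already met when the one before it is completed fails the run):
1. the last deep tub stands released on the basket floor (x of tub_mid in the frame of basket between -0.13 and 0.13 m and y of tub_mid in the frame of basket between -0.12 and 0.12 m and z of tub_mid in the frame of basket between 0.036 and 0.049 m and angle between tub_mid's own z axis and vertical below 0.1 rad and contact force between the fingers and tub below 0.3 N), for 0.2 s.
2. the grid lies released on both ledges, the tub below it (x of tub_mid in the frame of basket between -0.13 and 0.13 m and y of tub_mid in the frame of basket between -0.12 and 0.12 m and z of tub_mid in the frame of basket between 0.036 and 0.049 m and angle between tub_mid's own z axis and vertical below 0.1 rad and x of grid_handle in the frame of basket between -0.03 and 0.03 m and z of grid_handle in the frame of basket between 0.105 and 0.115 m and angle between grid_handle's own z axis and vertical below 0.035 rad and angle between the y axis of grid_handle and the y axis of basket, either way round below 0.1 rad and contact force between the fingers and grid below 0.3 N), for 0.2 s.
3. the dish stands released on the grid, on the bar's line (x of tub_mid in the frame of basket between -0.13 and 0.13 m and y of tub_mid in the frame of basket between -0.12 and 0.12 m and z of tub_mid in the frame of basket between 0.036 and 0.049 m and angle between tub_mid's own z axis and vertical below 0.1 rad and x of grid_handle in the frame of basket between -0.03 and 0.03 m and z of grid_handle in the frame of basket between 0.105 and 0.115 m and angle between grid_handle's own z axis and vertical below 0.035 rad and angle between the y axis of grid_handle and the y axis of basket, either way round below 0.1 rad and x of dish_mid in the frame of basket between -0.03 and 0.03 m and y of dish_mid in the frame of basket between -0.12 and 0.12 m and z of dish_mid in the frame of basket between 0.104 and 0.116 m and angle between dish_mid's own z axis and vertical below 0.08 rad and contact force between the fingers and dish below 0.3 N), for 0.2 s.
4. the bar lies in both notches (x of tub_mid in the frame of basket between -0.13 and 0.13 m and y of tub_mid in the frame of basket between -0.12 and 0.12 m and z of tub_mid in the frame of basket between 0.036 and 0.049 m and angle between tub_mid's own z axis and vertical below 0.1 rad and x of grid_handle in the frame of basket between -0.03 and 0.03 m and z of grid_handle in the frame of basket between 0.105 and 0.115 m and angle between grid_handle's own z axis and vertical below 0.035 rad and angle between the y axis of grid_handle and the y axis of basket, either way round below 0.1 rad and x of dish_mid in the frame of basket between -0.03 and 0.03 m and y of dish_mid in the frame of basket between -0.12 and 0.12 m and z of dish_mid in the frame of basket between 0.104 and 0.116 m and angle between dish_mid's own z axis and vertical below 0.08 rad and x of bar_handle in the frame of basket between -0.008 and 0.008 m and y of bar_handle in the frame of basket between -0.013 and 0.013 m and z of bar_handle in the frame of basket between 0.148 and 0.157 m and angle between bar_handle's own z axis and vertical below 0.03 rad and angle between the y axis of bar_handle and the y axis of basket, either way round below 0.04 rad), for 0.2 s.
At the end, for the whole second after the job is handed in: Both tubs stand mouth down on the basket floor; grid level on both ledges (5 mm, 0.035 rad), within 30 mm of the bracket line and 0.1 rad of square; dish flat on it within 30 mm of that line; bar down in both notches (8 mm across, 13 along, 5 up, 0.03 rad level, 0.04 square); all at rest (all of step 4 and x of tub_in_mid in the frame of basket between -0.13 and 0.13 m and y of tub_in_mid in the frame of basket between -0.12 and 0.12 m and z of tub_in_mid in the frame of basket between 0.036 and 0.049 m and angle between tub_in_mid's own z axis and vertical below 0.1 rad and linear speed of each of tub, tub_in, grid, dish, bar below 0.02 m/s); the robot touches nothing.
It fails at once if a bystander (mug, bowl, detergent, brush, spoon, saucer) is moved by more than 50 mm (distance of any of mug_mid, bowl_mid, detergent_mid, brush_mid, spoon_mid, saucer_mid from where it was at the start of the episode above 0.05 m).
It also fails if it takes over 72 s, if anything falls off the work surface, if the arm or the gripper's body presses on something with over 40 N, if the wrist force passes 120 N, or if a joint passes its speed limit or range.

## Working session

There is one attempt and no reset: what is moved stays moved. The work goes in short steps, Python scripts to look and compute and a shell command to move; the robot and the scene stay as the last step left them, time stands still between calls to the robot, and variables do not carry over. Pictures are saved under pics/ and viewed, and the job is handed in when it is done.

```bash
ls; mkdir -p pics; cat > h.py <<'E'
import numpy as np, cv2
from workcell import get_obs, capture, job_done, pinch_z
def snap(n,f):
    c=capture(n); cv2.imwrite('pics/'+f+'.png',c['pixels'][:,:,::-1]); np.savez('pics/'+f+'.npz',**c); return c
def load(f): return dict(np.load('pics/'+f+'.npz'))
def pts(c):
    K=c['camera_matrix'];E=c['extrinsics'];d=c['depth'];v,u=np.indices(d.shape)
    x=(u-K[0,2])/K[0,0]*d; y=(v-K[1,2])/K[1,1]*d
    P=np.stack([x,-y,-d],-1)
    return (P-E[:3,3])@E[:3,:3]
def ray(c,u,v,z):
    K=c['camera_matrix'];E=c['extrinsics'];R=E[:3,:3]
    d=R.T@np.array([(u-K[0,2])/K[0,0],-(v-K[1,2])/K[1,1],-1]);o=-R.T@E[:3,3]
    return o+d*(z-o[2])/d[2]
E
python3 - <<'E'
from h import *
for n in ['scene','top','wrist']:
    c=snap(n,n+'0'); print(n,c['camera_matrix'].round(1).tolist(),c['extrinsics'].round(3).tolist())
print(get_obs(),pinch_z)
E
```

```text
pics
scene [[414.7, 0.0, 251.7], [0.0, 414.7, 186.6], [0.0, 0.0, 1.0]] [[-0.572, 0.82, -0.002, 0.285], [-0.685, -0.476, 0.551, 0.274], [0.451, 0.316, 0.834, -1.823], [0.0, 0.0, 0.0, 1.0]]
top [[396.3, 0.0, 261.3], [0.0, 396.3, 189.1], [0.0, 0.0, 1.0]] [[-0.001, -1.0, 0.015, -0.018], [0.998, -0.0, 0.064, -0.478], [-0.064, 0.015, 0.998, -1.456], [0.0, 0.0, 0.0, 1.0]]
wrist [[269.8, 0.0, 254.9], [0.0, 269.8, 194.0], [0.0, 0.0, 1.0]] [[0.247, -0.969, -0.002, -0.623], [0.93, 0.238, -0.281, 0.035], [0.273, 0.067, 0.96, -0.38], [0.0, 0.0, 0.0, 1.0]]
{'clock': 0.15, 'joint_pos': array([-1.49951949e+00,  5.28268825e-01,  1.43361742e+00, -2.31125389e-05,
        1.18138030e+00, -1.78505078e-01]), 'joint_vel': array([ 0.00171463, -0.00321736, -0.00319977,  0.00124582, -0.00059348,
       -0.00028845]), 'joint_efforts': array([ 4.13182397e-04, -4.42746484e+01, -1.78275150e+01, -2.51123784e-04,
        5.65359325e-03,  1.66431971e-05]), 'ee_pos': array([ 0.15447105, -0.60499701,  0.20284549]), 'eef_rot': array([-3.13994157e+00, -2.76184783e-04,  2.49790482e-01]), 'wrist_force': array([ 0.23134998,  0.56186134, -0.15943157]), 'moment': array([0.04851346, 0.04676393, 0.00709922]), 'opening': 0.08548271033190373} 0.0187
```

View pics/top0.png

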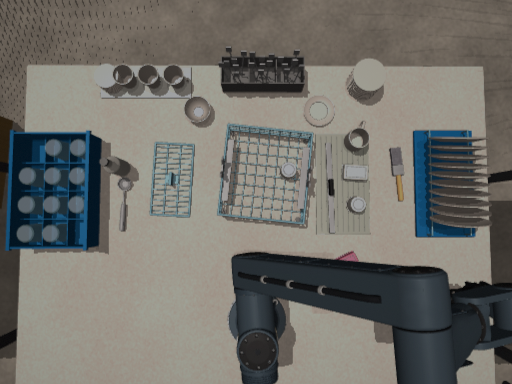

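View pics/scene0.png

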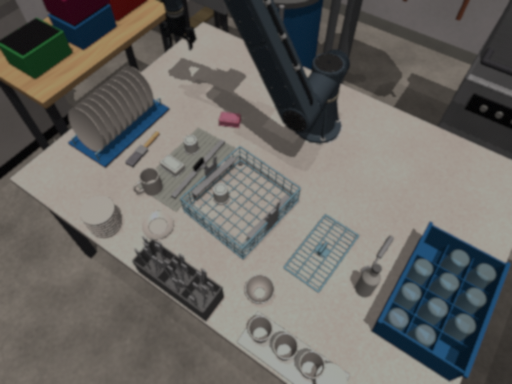

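View pics/wrist0.png

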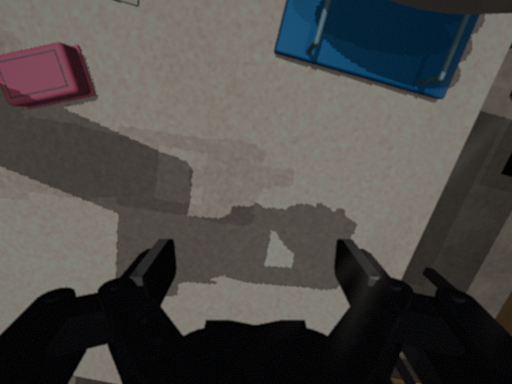

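```bash
python3 - <<'E'
from h import *
c=load('top0')
im=c['pixels'][100:250,110:400,::-1]
K=cv2.resize(im,None,fx=2.7,fy=2.7,interpolation=cv2.INTER_CUBIC); cv2.imwrite('pics/tz.png',K)
P=pts(c);z=P[...,2]
zz=np.clip((z+0.01)/0.2*255,0,255).astype(np.uint8)[100:250,110:400]
cv2.imwrite('pics/zz.png',cv2.applyColorMap(cv2.resize(zz,None,fx=2.7,fy=2.7,interpolation=cv2.INTER_NEAREST),cv2.COLORMAP_JET))
E
```

```text
(no output)
```

View pics/tz.png

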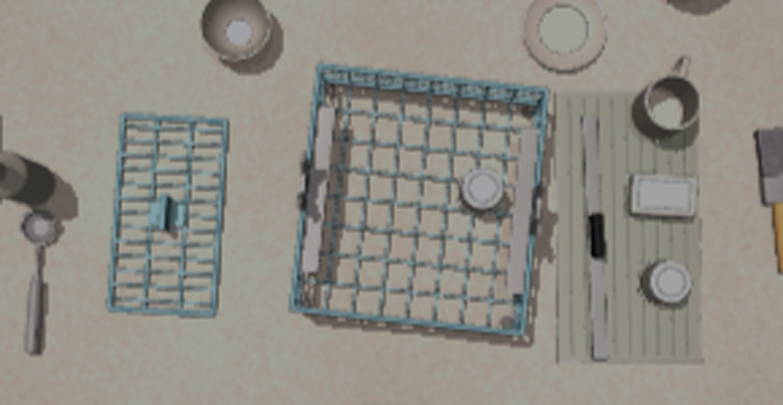

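View pics/zz.png

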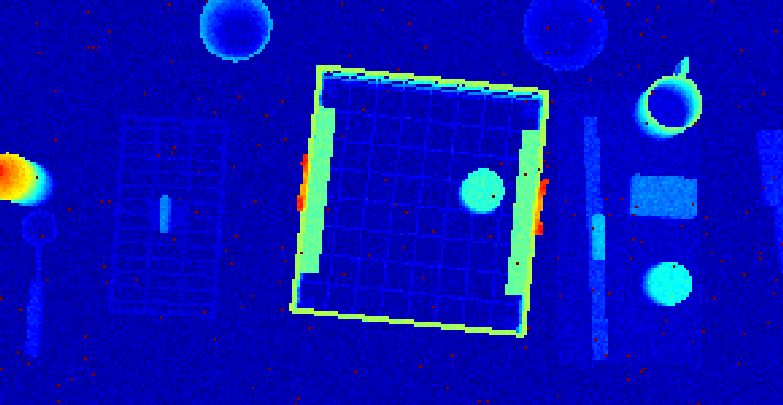

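```bash
cat > meas.py <<'E'
from h import *
def seg(c,P,name,box,zr):
    u0,v0,u1,v1=[int(b) for b in (box[0]/2.7+110,box[1]/2.7+100,box[2]/2.7+110,box[3]/2.7+100)]
    m=np.zeros(P.shape[:2],bool);m[v0:v1,u0:u1]=1
    m&=(P[...,2]>zr[0])&(P[...,2]<zr[1])
    n,l,s,_=cv2.connectedComponentsWithStats(m.astype(np.uint8),connectivity=8)
    k=1+np.argmax(s[1:,4]); Q=P[l==k]
    (cx,cy),(w,h),a=cv2.minAreaRect((Q[:,:2]*1000).astype(np.float32))
    if w<h: ang=a+90
    else: ang=a
    ang=(ang+90)%180-90
    print(f"{name:9s} n={len(Q)} c=({cx:.1f},{cy:.1f}) mean=({Q[:,0].mean()*1e3:.1f},{Q[:,1].mean()*1e3:.1f}) size {max(w,h):.0f}x{min(w,h):.0f} longaxis {ang:.1f}deg zmed {np.median(Q[:,2])*1e3:.1f}")
    return cx,cy,ang
E
python3 - <<'E'
from meas import *
c=load('top0');P=pts(c)
for n,b,z in [('basket',(270,50,570,350),(.08,.2)),('grid',(95,100,240,325),(.003,.02)),('gridh',(150,180,190,250),(.025,.06)),
 ('tub',(640,250,710,320),(.05,.08)),('tubtop_in',(450,150,512,225),(.055,.1)),('dish',(620,165,705,228),(.027,.06)),('bargrip',(575,205,615,265),(.03,.08)),('bar',(575,105,615,370),(.012,.08)),('mug',(630,70,710,145),(.07,.12)),('brkL',(290,140,312,220),(.12,.2)),('brkR',(530,170,560,250),(.12,.2))]:
    seg(c,P,n,b,z)
print(np.median(P[110:,20:200,2]))
E
```

```text
basket    n=1575 c=(528.2,-31.1) mean=(526.1,-32.4) size 328x308 longaxis -6.1deg zmed 90.6
grid      n=1269 c=(514.8,319.4) mean=(516.5,315.6) size 286x175 longaxis -5.5deg zmed 6.6
gridh     n=49 c=(515.1,314.0) mean=(515.7,313.9) size 47x10 longaxis -0.2deg zmed 39.7
tub       n=204 c=(419.0,-362.8) mean=(419.2,-362.5) size 54x54 longaxis -0.0deg zmed 66.6
tubtop_in n=198 c=(544.4,-115.0) mean=(543.3,-113.9) size 55x54 longaxis -0.7deg zmed 73.5
dish      n=371 c=(539.1,-364.1) mean=(538.3,-363.3) size 90x56 longaxis 86.6deg zmed 38.1
bargrip   n=85 c=(485.6,-271.1) mean=(483.0,-270.9) size 64x15 longaxis -0.1deg zmed 51.1
bar       n=511 c=(484.1,-271.9) mean=(482.7,-271.5) size 332x22 longaxis 1.7deg zmed 24.3
mug       n=139 c=(658.6,-365.3) mean=(659.9,-367.6) size 79x75 longaxis 19.4deg zmed 85.8
brkL      n=48 c=(543.5,118.5) mean=(542.6,117.8) size 68x6 longaxis -6.1deg zmed 145.4
brkR      n=54 c=(513.1,-180.4) mean=(511.8,-179.7) size 68x7 longaxis -6.7deg zmed 142.3
0.0007446370273578764
```

```bash
python3 -m pendant '[[50,-46,0,0.12,1],[50,-46,0,0.13,1],[60,-50,0,0,1],[50,-50,0,0,1],[50,-50,0,0,1]]' 30; python3 -m pendant '[[0,0,0,0,1]]'
```

```text
clock: 0.78
ee_pos: [0.3664, -0.3754, 0.2035]
eef_rot: [3.142, -0.0, -0.001]
wrist_force: [1.3, -0.6, 0.4]
opening: 0.0852
clock: 0.9
ee_pos: [0.3674, -0.3729, 0.2034]
eef_rot: [-3.14, 0.0, 0.007]
wrist_force: [-0.9, -0.3, -0.7]
opening: 0.0855
```

```bash
python3 -m pendant '[[51,-10,0,0.007,1],[0,0,40,0,1],[0,0,40,0,1],[0,0,0,0,1]]'; python3 - <<'E'
from h import *
c=snap('wrist','w1');o=get_obs();P=pts(c);print(o['ee_pos'],o['eef_rot'])
m=(P[...,2]>.055)&(P[...,2]<.08)&(np.hypot(P[...,0]-.419,P[...,1]+.363)<.045)
Q=P[m];print(m.sum(),cv2.minEnclosingCircle((Q[:,:2]*1000).astype(np.float32)),Q.mean(0))
c=snap('top','t1')
E
```

```text
clock: 1.4
ee_pos: [0.4139, -0.3657, 0.1208]
eef_rot: [-3.136, 0.005, -0.008]
wrist_force: [-0.0, 0.9, -0.5]
opening: 0.0857
[ 0.41508417 -0.3671085   0.12271379] [-3.13932104e+00  2.07262760e-03 -8.28570013e-03]
3110 ((421.2186279296875, -362.1558532714844), 27.997217178344727) [ 0.42303171 -0.36209578  0.06580876]
```

View pics/w1.png

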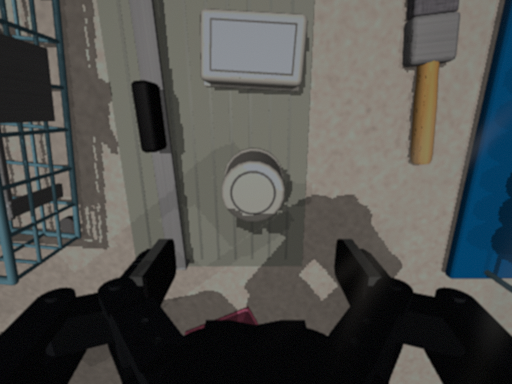

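Wrist view: the tub is at about (254,190), between the fingers and clear of the bar and dish.

```bash
python3 -m pendant '[[5,-3,30,0,1],[0,0,40,0,1],[0,0,32,0,1],[0,0,0,0,1]]';  python3 -m pendant '[[0,0,0,0,0.5],[0,0,0,0,0.5],[0,0,0,0,0.5],[0,0,0,0,0.5]]' 30
```

```text
clock: 2.0
ee_pos: [0.4208, -0.3643, 0.0215]
eef_rot: [-3.141, 0.001, -0.008]
wrist_force: [0.0, 0.7, 1.5]
opening: 0.0852
clock: 2.5
ee_pos: [0.4222, -0.3653, 0.0242]
eef_rot: [3.138, -0.003, -0.007]
wrist_force: [-0.1, 0.3, 6.2]
opening: 0.0543
```

```bash
python3 -m pendant '[[0,0,0,0,0.5],[0,0,-30,0,0.5],[0,0,-50,0,0.5],[0,0,-50,0,0.5],[0,0,0,0,0.5]]'; python3 - <<'E'
from h import *
snap('wrist','w2');snap('scene','s2');print(get_obs())
E
```

```text
clock: 3.12
ee_pos: [0.4237, -0.3669, 0.1573]
eef_rot: [3.132, -0.008, -0.007]
wrist_force: [0.6, 0.3, -1.1]
opening: 0.0545
{'clock': 3.225, 'joint_pos': array([-9.13295321e-01,  5.01449373e-01,  1.65855173e+00, -5.95676645e-05,
        9.79334240e-01,  6.64661585e-01]), 'joint_vel': array([-0.00095505,  0.04127408,  0.03136559,  0.00032964,  0.00184364,
       -0.00015964]), 'joint_efforts': array([ 8.82387045e-03, -4.17047524e+01, -1.57046968e+01,  4.61131385e-04,
       -7.25675840e-02, -1.74392958e-04]), 'ee_pos': array([ 0.42130259, -0.3640508 ,  0.15288175]), 'eef_rot': array([ 3.13978532e+00, -1.35330738e-03, -7.12619851e-03]), 'wrist_force': array([ 0.79674176, -0.1243407 , -1.86382773]), 'moment': array([-0.02393307,  0.04809653, -0.00289694]), 'opening': 0.05468443571602756}
```

View pics/w2.png

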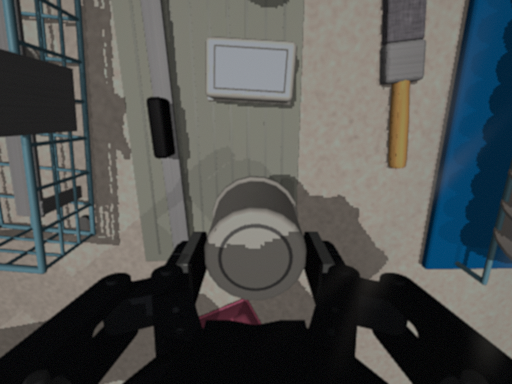

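View pics/s2.png

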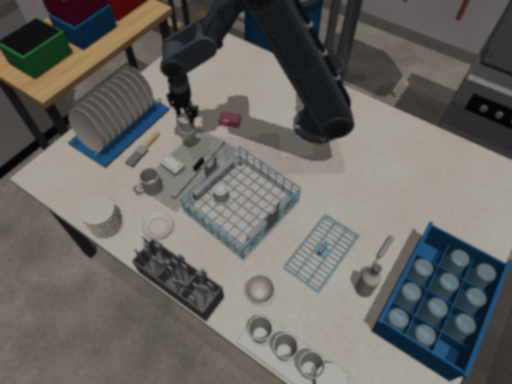

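Tub held upright between the fingers at about (255,245) in the wrist view. I'll carry it high over the bracket.

```bash
python3 -m pendant '[[0,0,-50,0,0.5],[0,-20,-40,0,0.5],[20,-60,0,0,0.5],[20,-60,0,0,0.5],[20,-60,0,0,0.5]]'; python3 -m pendant '[[20,-60,0,0,0.5],[20,-60,0,0,0.5],[11,-50,0,0,0.5],[0,0,0,0,0.5]]'
```

```text
clock: 3.85
ee_pos: [0.4812, -0.1643, 0.2401]
eef_rot: [-3.14, 0.003, -0.008]
wrist_force: [0.6, 1.0, -0.9]
opening: 0.0548
clock: 4.35
ee_pos: [0.5326, 0.0055, 0.2397]
eef_rot: [-3.14, 0.004, -0.001]
wrist_force: [-0.3, -0.5, -1.8]
opening: 0.0546
```

```bash
python3 -m pendant '[[0,-3,60,0,0.5],[0,0,60,0,0.5],[0,0,50,0,0.5],[0,0,20,0,0.5],[0,0,0,0,0.5]]'; python3 -m pendant '[[0,0,8,0,0.5],[0,0,6,0,0.5],[0,0,0,0,0.5]]'; python3 - <<'E'
from h import *
snap('wrist','w3');print(get_obs())
E
```

```text
clock: 4.97
ee_pos: [0.5311, 0.0041, 0.049]
eef_rot: [-3.141, 0.007, -0.008]
wrist_force: [0.9, -0.2, -0.1]
opening: 0.0546
clock: 5.35
ee_pos: [0.5338, 0.0046, 0.0379]
eef_rot: [3.141, -0.0, -0.007]
wrist_force: [0.1, 0.1, 0.1]
opening: 0.0545
{'clock': 5.4, 'joint_pos': array([-2.00683489e-01,  6.62974487e-01,  1.79177299e+00, -2.07398259e-05,
        6.86125075e-01,  1.37725643e+00]), 'joint_vel': array([ 0.0012892 , -0.00356451, -0.00298462,  0.00011339, -0.00059505,
        0.00053441]), 'joint_efforts': array([-6.29469613e-02, -4.13181210e+01, -8.99604678e+00, -2.55165978e-03,
       -6.13154825e-04, -3.50788814e-04]), 'ee_pos': array([0.53391987, 0.00465809, 0.03800806]), 'eef_rot': array([ 3.14144125e+00, -7.04130300e-04, -7.12750160e-03]), 'wrist_force': array([-0.44170587, -1.10604042, -0.63068703]), 'moment': array([ 0.01226282,  0.00198456, -0.01010126]), 'opening': 0.054365352434841065}
```

View pics/w3.png

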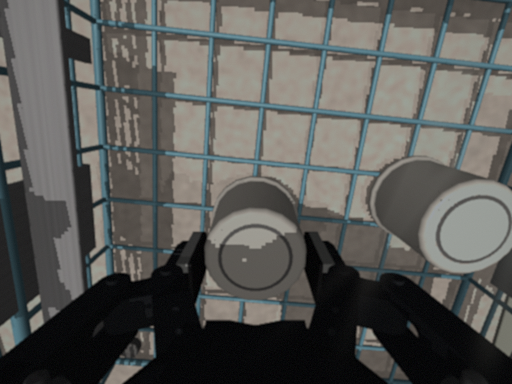

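```bash
python3 -m pendant '[[0,0,4,0,0.5],[0,0,0,0,0.5]]'; python3 -m pendant '[[0,0,3,0,0.5],[0,0,0,0,0.5]]';python3 -m pendant '[[0,0,2,0,0.5],[0,0,0,0,0.5]]'
```

```text
clock: 5.65
ee_pos: [0.5336, 0.0048, 0.0336]
eef_rot: [-3.142, 0.0, -0.007]
wrist_force: [-0.0, -0.4, -0.5]
opening: 0.0544
clock: 5.9
ee_pos: [0.5339, 0.0048, 0.0322]
eef_rot: [3.141, -0.001, -0.007]
wrist_force: [-1.7, 0.8, 11.2]
opening: 0.0544
clock: 6.15
ee_pos: [0.534, 0.0048, 0.032]
eef_rot: [3.141, -0.002, -0.007]
wrist_force: [-5.6, 0.5, 25.3]
opening: 0.0546
```

Contact with the floor. I'll back off 2 mm, open and rise.

```bash
python3 -m pendant '[[0,0,-3,0,0.5],[0,0,0,0,0.8],[0,0,0,0,1],[0,0,0,0,1]]'; python3 -m pendant '[[0,0,0,0,1],[0,0,-40,0,1],[0,0,-60,0,1],[0,0,-60,0,1],[0,0,-50,0,1]]'; python3 - <<'E'
from h import *
c=snap('wrist','w4');P=pts(c)
m=(P[...,2]>.055)&(P[...,2]<.09)&(np.hypot(P[...,0]-.533,P[...,1]-.005)<.05)
Q=P[m];print(m.sum(),cv2.minEnclosingCircle((Q[:,:2]*1000).astype(np.float32)),Q.mean(0),np.median(Q[:,2]))
E
```

```text
clock: 6.65
ee_pos: [0.5335, 0.0047, 0.0311]
eef_rot: [-3.141, 0.001, -0.007]
wrist_force: [-0.3, 0.1, 0.4]
opening: 0.0852
clock: 7.28
ee_pos: [0.5338, 0.0047, 0.2439]
eef_rot: [3.141, -0.001, -0.007]
wrist_force: [1.1, -0.3, -0.4]
opening: 0.0855
1480 ((533.0274047851562, 6.375004291534424), 28.035024642944336) [0.5347886  0.00643072 0.07352988] 0.07407183762261955
```

View pics/w4.png

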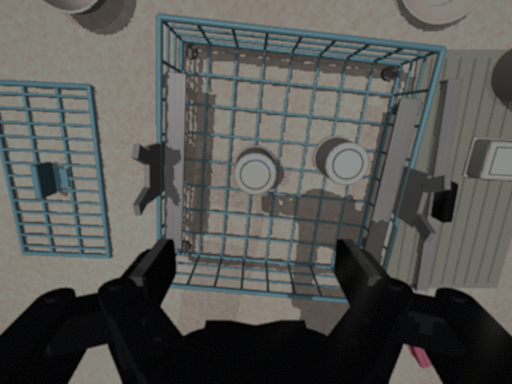

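Both tubs stand on the floor (tops at (257,172) and (348,163) in the wrist view). Now the grid.

```bash
python3 -m pendant '[[-4,-61,0,0.058,1],[-4,-62,0,0,1],[-4,-62,0,0,1],[-3,-62,0,0,1],[-3,-62,0,0,1]]'; python3 -m pendant '[[0,0,50,0,1],[0,0,0,0,1]]'; python3 - <<'E'
from h import *
c=snap('wrist','w5');snap('top','t5');P=pts(c);print(get_obs()['ee_pos'],get_obs()['eef_rot'])
m=(P[...,2]>.028)&(P[...,2]<.06)&(np.hypot(P[...,0]-.515,P[...,1]-.315)<.04)
Q=(P[m][:,:2]*1000).astype(np.float32);print(m.sum(),cv2.minAreaRect(Q),Q.mean(0),np.median(P[m][:,2]))
E
```

```text
clock: 7.95
ee_pos: [0.532, 0.316, 0.2411]
eef_rot: [3.141, 0.0, -0.065]
wrist_force: [1.5, -0.8, -0.5]
opening: 0.0854
clock: 8.2
ee_pos: [0.5284, 0.3136, 0.1872]
eef_rot: [3.137, 0.01, -0.064]
wrist_force: [0.2, -0.7, -0.1]
opening: 0.0854
[0.53225302 0.31363175 0.19151762] [ 3.14093541e+00  1.14565593e-03 -6.57112557e-02]
321 ((517.1214599609375, 318.9078063964844), (8.668771743774414, 49.02825927734375), 86.30220794677734) [518.4279  318.73257] 0.04147565644336795
```

View pics/w5.png

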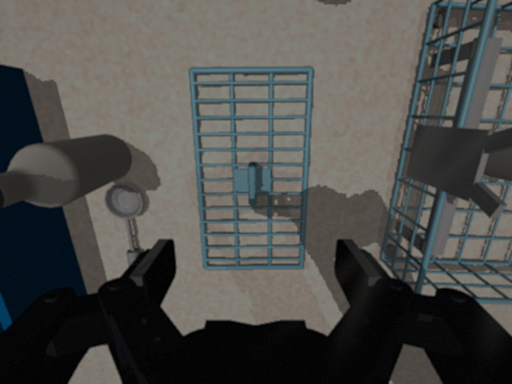

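```bash
python3 -m pendant '[[-16,-2,40,0,1],[0,0,60,0,1],[0,0,50,0,1],[0,0,0,0,1]]'; python3 - <<'E'
from h import *
c=snap('wrist','w6');P=pts(c);print(get_obs()['ee_pos'],get_obs()['eef_rot'])
E
```

```text
clock: 8.8
ee_pos: [0.5152, 0.3154, 0.0398]
eef_rot: [3.139, 0.005, -0.067]
wrist_force: [-0.2, -0.6, 0.1]
opening: 0.0853
[0.51733324 0.3164508  0.04221045] [ 3.14145831e+00  3.13138570e-04 -6.68134583e-02]
```

View pics/w6.png

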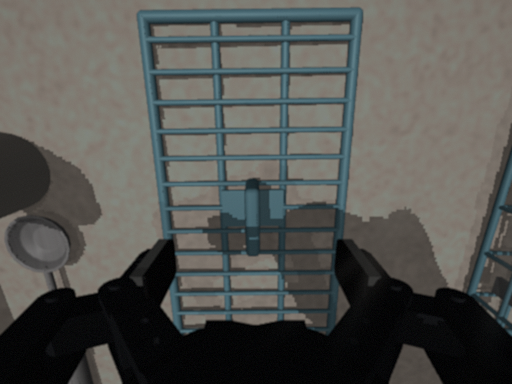

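```bash
python3 -m pendant '[[0,0,28,0,1],[0,0,0,0,1],[0,0,0,0,0],[0,0,0,0,0],[0,0,0,0,0]]' 90;  python3 -m pendant '[[0,0,0,0,0],[0,0,0,0,0],[0,0,-15,0,0],[0,0,-40,0,0],[0,0,0,0,0]]'; python3 - <<'E'
from h import *
c=snap('wrist','w7');P=pts(c);print(get_obs())
E
```

```text
clock: 9.48
ee_pos: [0.5171, 0.3174, 0.0147]
eef_rot: [-3.141, -0.002, -0.065]
wrist_force: [0.2, 0.1, 0.5]
opening: 0.0323
clock: 10.1
ee_pos: [0.5191, 0.3182, 0.0722]
eef_rot: [-3.138, -0.007, -0.065]
wrist_force: [0.2, 0.2, 1.2]
opening: 0.0001
{'clock': 10.15, 'joint_pos': array([ 3.66571678e-01,  6.75335093e-01,  1.58881879e+00, -2.90731690e-05,
        8.73488013e-01,  2.00251666e+00]), 'joint_vel': array([-0.00093104,  0.0376381 ,  0.03048888,  0.00129779, -0.00062737,
       -0.00019192]), 'joint_efforts': array([ 3.13249324e-02, -4.65724325e+01, -1.32816052e+01,  3.26704125e-03,
       -3.06344940e-02,  4.05018653e-06]), 'ee_pos': array([0.51774999, 0.31766856, 0.07063573]), 'eef_rot': array([-3.13995983, -0.00359762, -0.06513296]), 'wrist_force': array([ 0.09493822, -0.03722408, -0.04285998]), 'moment': array([ 0.01977835,  0.01400754, -0.0064204 ]), 'opening': 7.035452962050305e-05}
```

View pics/w7.png

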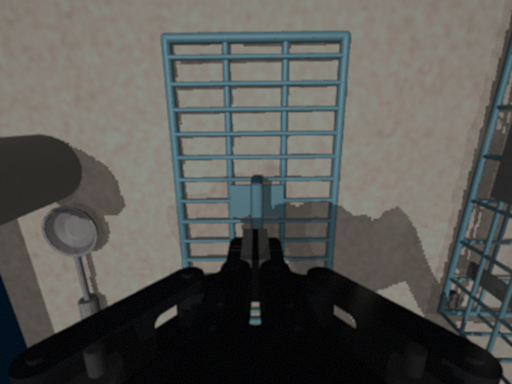

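```bash
python3 - <<'E'
from h import *
for f in ['w5','w6','w7']:
    c=load(f);P=pts(c)
    m=(P[...,2]>.028)&(P[...,2]<.046)&(np.hypot(P[...,0]-.515,P[...,1]-.317)<.045)
    Q=P[m];print(f,m.sum(),Q.min(0),Q.max(0),np.percentile(Q[:,2],[5,50,95]))
    g=(P[...,2]>.002)&(P[...,2]<.02)&(abs(P[...,0]-.515)<.16)&(abs(P[...,1]-.317)<.1)
    R=(P[g][:,:2]*1000).astype(np.float32);print(cv2.minAreaRect(R))
c=load('w7');crop=c['pixels'][150:350,180:340,::-1];cv2.imwrite('pics/c7.png',cv2.resize(crop,None,fx=3.5,fy=3,interpolation=cv2.INTER_CUBIC))
E
```

```text
w5 321 [0.4925388  0.31312277 0.03007977] [0.54169529 0.32460709 0.04399327] [0.03950548 0.04147566 0.04287402]
((517.3466186523438, 315.96160888671875), (314.8863830566406, 198.11790466308594), 0.5246835350990295)
w6 1043 [0.49279672 0.31269508 0.02820017] [0.54205169 0.32474394 0.04415802] [0.03764099 0.04143    0.04262795]
((522.9378662109375, 317.5620422363281), (198.07077026367188, 275.7083435058594), 89.95655059814453)
w7 617 [0.50334929 0.31251877 0.0286453 ] [0.54185606 0.32411532 0.04342172] [0.03774801 0.04133744 0.0426542 ]
((527.76025390625, 314.53466796875), (292.8695373535156, 192.2591552734375), 0.5407402515411377)
```

View pics/c7.png

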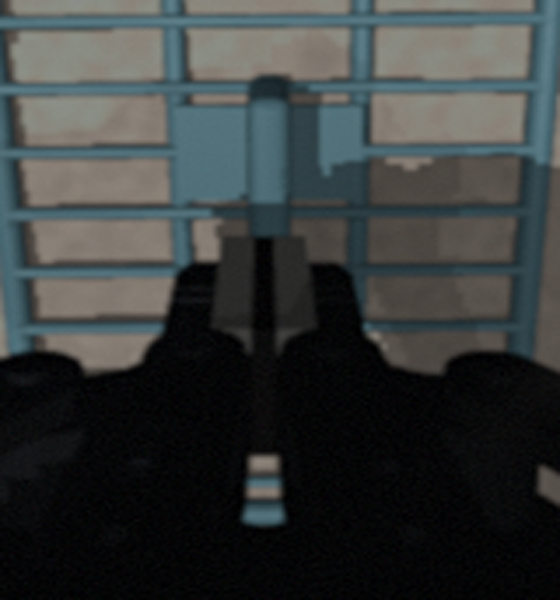

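The fingers closed on nothing, or slipped off before the grip had built up. The handle is still in place at (517,318), so I'll regrip lower and wait longer.

```bash
python3 -m pendant '[[0,0,0,0,0.5],[0,0,0,0,0.5],[0,0,30,0,0.5],[0,0,28,0,0.5],[0,0,0,0,0.5]]' 90; python3 -m pendant '[[0,0,0,0,0.2],[0,0,0,0,0],[0,0,0,0,0]]'; python3 -m pendant '[[0,0,0,0,0],[0,0,0,0,0]]'
```

```text
clock: 10.78
ee_pos: [0.5141, 0.3161, 0.0079]
eef_rot: [3.139, 0.006, -0.065]
wrist_force: [-0.2, -0.2, -0.2]
opening: 0.0426
clock: 11.15
ee_pos: [0.5174, 0.3175, 0.012]
eef_rot: [-3.141, -0.002, -0.065]
wrist_force: [0.1, -0.6, 2.9]
opening: 0.0051
clock: 11.4
ee_pos: [0.5174, 0.3175, 0.0119]
eef_rot: [-3.141, -0.002, -0.065]
wrist_force: [-1.3, -0.2, 5.5]
opening: 0.005
```

```bash
python3 -m pendant '[[0,0,-10,0,0],[0,0,-10,0,0],[0,0,-10,0,0],[0,0,0,0,0]]' 110; python3 - <<'E'
from h import *
c=snap('wrist','w8');print(get_obs())
E
```

```text
clock: 11.9
ee_pos: [0.5172, 0.3175, 0.0416]
eef_rot: [-3.141, -0.002, -0.065]
wrist_force: [0.5, -0.2, -2.7]
opening: 0.0038
{'clock': 11.95, 'joint_pos': array([3.66570880e-01, 7.19800123e-01, 1.60275096e+00, 3.52703550e-05,
       8.18079662e-01, 2.00253964e+00]), 'joint_vel': array([-0.00011192,  0.01174588,  0.00950481, -0.00102037,  0.00128316,
       -0.00109579]), 'joint_efforts': array([ 2.44053954e-02, -4.85239971e+01, -1.24644935e+01,  2.46261974e-03,
       -7.81456794e-03, -7.52884262e-05]), 'ee_pos': array([0.51675953, 0.31730447, 0.0410899 ]), 'eef_rot': array([-3.14116674e+00, -8.62858313e-04, -6.51967159e-02]), 'wrist_force': array([ 0.23274082, -0.14614444, -3.34580226]), 'moment': array([-0.04006054,  0.01854127,  0.03931475]), 'opening': 0.00344788051703894}
```

View pics/w8.png

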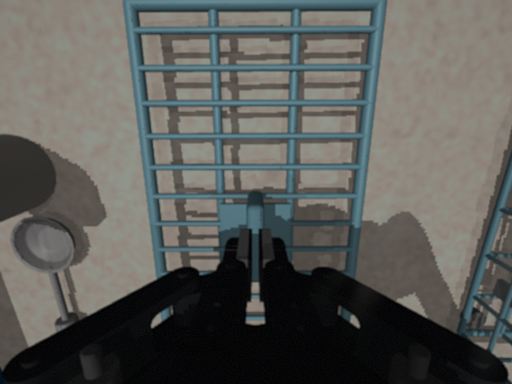

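```bash
python3 -m pendant '[[0,0,-15,0,0],[0,0,-25,0,0],[0,0,-25,0,0],[0,0,-25,0,0],[0,0,-25,0,0]]' 70; python3 -m pendant '[[0,0,-25,0,0],[0,0,0,0,0]]';python3 - <<'E'
from h import *
c=snap('wrist','w9');print(get_obs())
E
```

```text
clock: 12.58
ee_pos: [0.5162, 0.317, 0.157]
eef_rot: [3.142, 0.0, -0.065]
wrist_force: [-0.3, 0.2, -3.2]
opening: 0.0038
clock: 12.82
ee_pos: [0.518, 0.3178, 0.1833]
eef_rot: [-3.139, -0.005, -0.065]
wrist_force: [-0.2, 0.1, -3.5]
opening: 0.004
{'clock': 12.875, 'joint_pos': array([ 3.66554585e-01,  5.26674636e-01,  1.50553242e+00, -2.23471856e-05,
        1.10735222e+00,  2.00253113e+00]), 'joint_vel': array([-0.00119745,  0.03239069,  0.03206471,  0.00054606,  0.0036665 ,
        0.00068065]), 'joint_efforts': array([ 4.07837809e-02, -4.62721860e+01, -1.84410846e+01,  5.37818662e-03,
       -4.42391611e-02,  5.44465661e-05]), 'ee_pos': array([0.51677925, 0.31728575, 0.18155943]), 'eef_rot': array([-3.14075997e+00, -1.85516592e-03, -6.51710240e-02]), 'wrist_force': array([-0.71220103, -0.19301639, -3.04096514]), 'moment': array([-0.0254478 ,  0.02882724,  0.00323415]), 'opening': 0.003663629299899548}
```

View pics/w9.png

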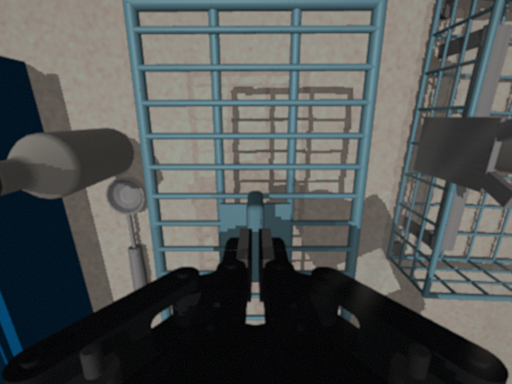

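```bash
python3 -m pendant '[[0,0,-48,0,0],[6,40,0,0,0],[6,52,0,0,0],[6,52,0,0,0],[6,52,0,0,0]]'; python3 -m pendant '[[6,52,0,0,0],[4,52,0,0,0],[0,46,0,0,0],[0,0,0,-0.1,0],[0,0,0,-0.17,0]]';  python3 -m pendant '[[0,0,0,-0.17,0],[0,0,0,-0.17,0],[0,0,0,-0.17,0],[0,0,0,-0.17,0],[0,0,0,-0.17,0]]'; python3 -m pendant '[[0,0,0,-0.17,0],[0,0,0,-0.17,0],[0,0,0,-0.07,0],[0,0,0,0,0]]'
python3 - <<'E'
from h import *
c=snap('top','t10');c=snap('wrist','w10');print(get_obs())
E
```

```text
clock: 13.5
ee_pos: [0.5264, 0.1185, 0.2271]
eef_rot: [3.141, 0.003, -0.065]
wrist_force: [0.1, 0.4, -3.2]
opening: 0.0037
clock: 14.12
ee_pos: [0.5265, -0.031, 0.227]
eef_rot: [-3.14, 0.003, 0.208]
wrist_force: [0.5, -0.4, -2.1]
opening: 0.0036
clock: 14.75
ee_pos: [0.5266, -0.03, 0.227]
eef_rot: [-3.138, 0.001, 1.06]
wrist_force: [0.1, -0.4, -3.7]
opening: 0.0037
clock: 15.25
ee_pos: [0.5268, -0.0301, 0.2273]
eef_rot: [-3.138, -0.001, 1.464]
wrist_force: [0.8, -0.5, -3.0]
opening: 0.0037
{'clock': 15.35, 'joint_pos': array([-2.68912043e-01,  3.68258310e-01,  1.64449897e+00,  2.01588565e-05,
        1.13087688e+00, -1.61732782e-01]), 'joint_vel': array([-0.00070628, -0.00373789, -0.00545257,  0.00062144,  0.00058354,
       -0.00480144]), 'joint_efforts': array([ 2.41295827e-03, -3.75598598e+01, -1.80050844e+01, -3.58577927e-03,
        1.14983864e-02, -2.29214558e-03]), 'ee_pos': array([ 0.52721157, -0.03014862,  0.22770688]), 'eef_rot': array([-3.13958072e+00, -3.46725149e-04,  1.46360811e+00]), 'wrist_force': array([ 0.50283286,  0.31832364, -3.41386483]), 'moment': array([ 0.01101654, -0.03427991,  0.01072458]), 'opening': 0.0035778400054960937}
```

View pics/w10.png

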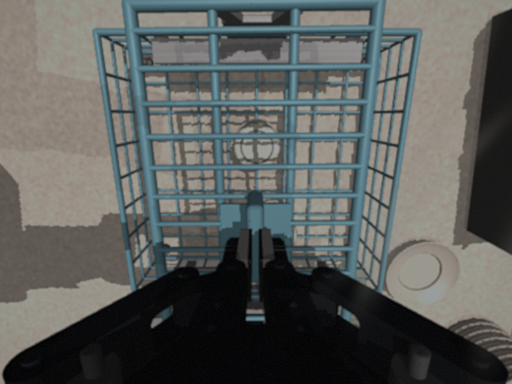

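View pics/t10.png

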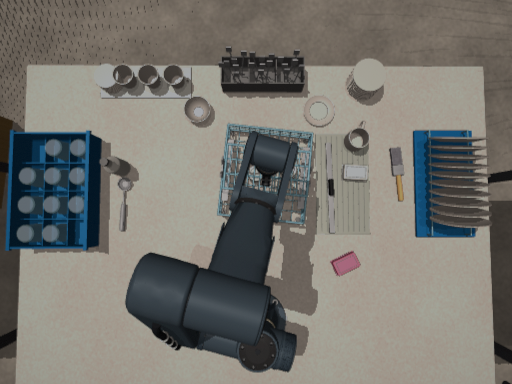

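```bash
python3 - <<'E'
from h import *
def rect(P,m,n):
    l=cv2.connectedComponentsWithStats(m.astype(np.uint8),connectivity=8);k=1+np.argmax(l[2][1:,4]);Q=P[l[1]==k]
    print(n,len(Q),cv2.minAreaRect((Q[:,:2]*1000).astype(np.float32)),Q[:,2].max())
for f in ['top0','w4']:
    P=pts(load(f));z=P[...,2];x=P[...,0];y=P[...,1]
    rect(P,(z>.09)&(z<.18)&(abs(x-.53)<.2)&(abs(y+.03)<.19)&(abs(x-.53)+0>-1),f+' rim')
    for s in (1,-1):
        rect(P,(z>.12)&(z<.18)&(abs(x-.53)<.08)&(abs(y-(-.031+.15*s))<.03),f+' br%d'%s)
        rect(P,(z>.078)&(z<.092)&(abs(x-.53)<.14)&(abs(y-(-.031+.135*s))<.025),f+' ledge%d'%s)
E
```

```text
top0 rim 770 ((528.0830688476562, -31.168869018554688), (307.4752502441406, 327.7451171875), 83.77823638916016) 0.16626972374637944
top0 br1 48 ((543.5377807617188, 118.49793243408203), (6.331948280334473, 68.21699523925781), 83.90592193603516) 0.1625263667060063
top0 ledge1 413 ((542.4365844726562, 103.73778533935547), (24.352001190185547, 218.6650848388672), 84.00035858154297) 0.09155873005842916
top0 br-1 54 ((513.1000366210938, -180.41737365722656), (7.015569686889648, 68.05794525146484), 83.3398208618164) 0.16626972374637944
top0 ledge-1 412 ((512.7151489257812, -165.716796875), (25.088211059570312, 218.8121337890625), 84.11498260498047) 0.09195835000293917
w4 rim 7995 ((556.7010498046875, -31.088836669921875), (307.71063232421875, 271.404541015625), 83.80960083007812) 0.1633642400243134
w4 br1 986 ((545.307861328125, 121.38780975341797), (7.021484375, 72.11712646484375), 83.74382019042969) 0.1633642400243134
w4 ledge1 3605 ((543.5076293945312, 108.09281921386719), (27.418895721435547, 219.8626251220703), 83.69024658203125) 0.09147016480376897
w4 br-1 1282 ((512.9378051757812, -176.86312866210938), (7.739376068115234, 72.07585906982422), 84.40827941894531) 0.16333632906527223
w4 ledge-1 3470 ((517.0291748046875, -164.28640747070312), (28.344396591186523, 214.18516540527344), 83.83992767333984) 0.09197128023162328
```

```bash
python3 -m pendant '[[0,1.5,25,0,0],[0,0,40,0,0],[0,0,35,0,0],[0,0,10,0,0],[0,0,0,0,0]]'; python3 -m pendant '[[0,0,8,0,0],[0,0,6,0,0],[0,0,0,0,0]]'; python3 -m pendant '[[0,0,3,0,0],[0,0,0,0,0]]'; python3 -m pendant '[[0,0,2,0,0],[0,0,0,0,0]]'
```

```text
clock: 15.98
ee_pos: [0.5294, -0.0305, 0.1184]
eef_rot: [-3.141, -0.0, 1.464]
wrist_force: [0.6, -0.2, -2.8]
opening: 0.0037
clock: 16.35
ee_pos: [0.5292, -0.0304, 0.1046]
eef_rot: [-3.141, -0.0, 1.465]
wrist_force: [-0.2, 0.7, -3.4]
opening: 0.0037
clock: 16.6
ee_pos: [0.5293, -0.0305, 0.1016]
eef_rot: [-3.141, -0.0, 1.465]
wrist_force: [0.1, 0.4, -3.7]
opening: 0.0042
clock: 16.85
ee_pos: [0.5292, -0.0305, 0.0995]
eef_rot: [-3.141, -0.0, 1.465]
wrist_force: [-0.8, 0.5, -3.0]
opening: 0.0035
```

```bash
python3 -m pendant '[[0,0,2,0,0],[0,0,0,0,0]]'; python3 -m pendant '[[0,0,2,0,0],[0,0,0,0,0]]'
```

```text
clock: 17.1
ee_pos: [0.5292, -0.0305, 0.0974]
eef_rot: [-3.141, -0.0, 1.465]
wrist_force: [-0.1, -0.1, -3.3]
opening: 0.0035
clock: 17.35
ee_pos: [0.5295, -0.0305, 0.097]
eef_rot: [3.141, 0.0, 1.465]
wrist_force: [-2.0, 1.0, 6.1]
opening: 0.0037
```

Contact on the ledges at the expected height; release.

```bash
python3 -m pendant '[[0,0,0,0,0.4],[0,0,0,0,0.6],[0,0,0,0,0.6],[0,0,-30,0,0.6],[0,0,-50,0,1]]'; python3 -m pendant '[[0,0,-50,0,1],[0,0,-20,0,1],[0,0,0,0,1]]'; python3 - <<'E'
from h import *
snap('scene','s11');c=snap('wrist','w11');P=pts(c);z=P[...,2];x=P[...,0];y=P[...,1]
m=(z>.105)&(z<.135)&(np.hypot(x-.529,y+.03)<.04);Q=P[m];print(m.sum(),cv2.minAreaRect((Q[:,:2]*1000).astype(np.float32)),np.percentile(Q[:,2],[5,50,95]))
for s in (1,-1):
  m=(z>.087)&(z<.1)&(abs(x-.53)<.06)&(abs(y-(-.031+.12*s))<.02);print(np.median(z[m]),m.sum())
print(get_obs()['ee_pos'])
E
```

```text
clock: 17.98
ee_pos: [0.5279, -0.0302, 0.1748]
eef_rot: [-3.137, -0.001, 1.465]
wrist_force: [1.4, -0.3, -0.9]
opening: 0.0682
clock: 18.35
ee_pos: [0.5305, -0.0308, 0.2473]
eef_rot: [3.137, 0.001, 1.465]
wrist_force: [-0.1, -0.2, -1.2]
opening: 0.0857
406 ((529.9290771484375, -30.431499481201172), (48.88972091674805, 9.931045532226562), 84.06037902832031) [0.1226885  0.12635313 0.12776875]
0.0921885564387468 1830
0.09201074154796149 1108
[ 0.52863458 -0.03029264  0.24470169]
```

View pics/w11.png

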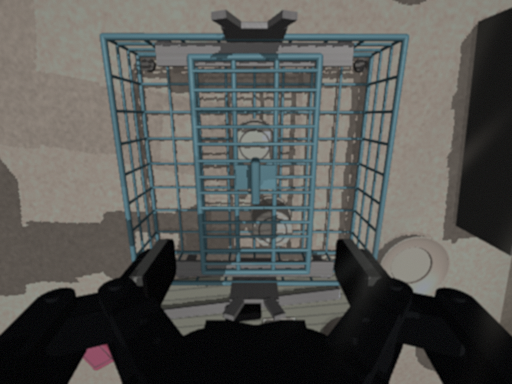

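Grid level on both ledges, handle at (530,-30) and top at 127 mm. Now the dish.

```bash
python3 -m pendant '[[-55,8,0,0,1],[-55,8,0,0,1],[-55,8,0,0,1],[-55,8,0,0,1],[-55,7,0,0,1]]' 30; python3 -m pendant '[[-55,7,0,0,1],[0,0,50,-0.045,1],[0,0,35,0,1],[0,0,0,0,1]]'; python3 - <<'E'
from h import *
c=snap('wrist','w12');P=pts(c);z=P[...,2];x=P[...,0];y=P[...,1]
m=(z>.03)&(z<.05)&(np.abs(x-.539)<.05)&(abs(y+.364)<.07);Q=P[m];print(m.sum(),cv2.minAreaRect((Q[:,:2]*1000).astype(np.float32)),np.percentile(Q[:,2],[5,50,95]))
print(get_obs()['ee_pos'],get_obs()['eef_rot'])
E
```

```text
clock: 19.08
ee_pos: [0.5381, -0.3092, 0.243]
eef_rot: [-3.138, -0.003, 1.465]
wrist_force: [0.9, 1.0, 0.0]
opening: 0.085
clock: 19.58
ee_pos: [0.5371, -0.361, 0.1551]
eef_rot: [-3.133, -0.008, 1.509]
wrist_force: [0.6, -0.2, -0.6]
opening: 0.0858
3898 ((540.2266845703125, -363.518310546875), (90.18950653076172, 56.07810974121094), 86.47111511230469) [0.03548758 0.03797472 0.03929005]
[ 0.53887795 -0.36237118  0.15786481] [-3.13703955 -0.00386933  1.50963712]
```

View pics/w12.png

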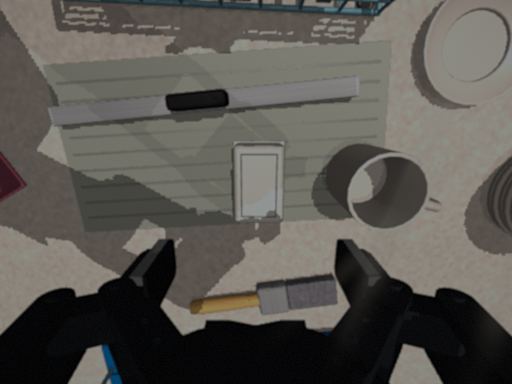

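```bash
python3 -m pendant '[[-1,1,50,0,1],[0,0,50,0,1],[0,0,30,0,1],[0,0,14,0,1],[0,0,0,0,1]]' 30; python3 -m pendant '[[0,0,0,0,0.5],[0,0,0,0,0.5],[0,0,0,0,0.5],[0,0,0,0,0.5],[0,0,0,0,0.5]]'; python3 -m pendant '[[0,0,-20,0,0.5],[0,0,-40,0,0.5],[0,0,-50,0,0.5],[0,0,0,0,0.5]]'; python3 - <<'E'
from h import *
c=snap('wrist','w13');print(get_obs()['ee_pos'],get_obs()['eef_rot'])
E
```

```text
clock: 20.25
ee_pos: [0.5417, -0.3648, 0.017]
eef_rot: [3.141, 0.0, 1.51]
wrist_force: [-0.6, -0.0, 0.4]
opening: 0.0851
clock: 20.88
ee_pos: [0.5411, -0.3646, 0.0167]
eef_rot: [3.141, 0.0, 1.51]
wrist_force: [0.4, 0.8, -0.3]
opening: 0.0427
clock: 21.38
ee_pos: [0.5442, -0.3673, 0.1331]
eef_rot: [3.132, 0.008, 1.51]
wrist_force: [-0.9, -0.3, -0.4]
opening: 0.0426
[ 0.54262716 -0.36586726  0.13033693] [3.13654957 0.00426939 1.50993256]
```

View pics/w13.png

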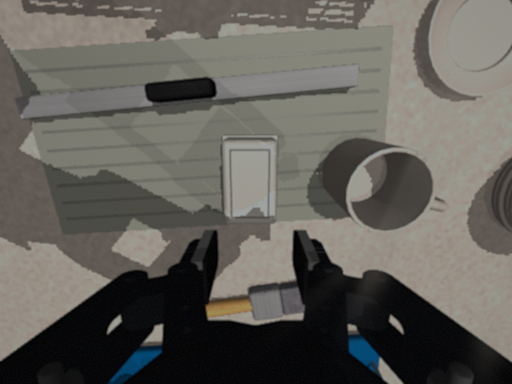

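The grasp missed: the dish is still on the mat at about (249,178) and the fingers closed above it. I'll remeasure and go lower.

```bash
python3 -m pendant '[[0,0,10,0,1],[0,0,0,0,1],[0,0,0,0,1]]' 30; python3 - <<'E'
from h import *
c=snap('wrist','w14');P=pts(c);z=P[...,2];x=P[...,0];y=P[...,1]
m=(z>.03)&(z<.05)&(np.abs(x-.539)<.05)&(abs(y+.364)<.07);Q=P[m];print(m.sum(),cv2.minAreaRect((Q[:,:2]*1000).astype(np.float32)),np.percentile(Q[:,2],[5,50,95]))
print(get_obs()['ee_pos'],get_obs()['eef_rot'])
# finger geometry from w13: points near the fingers
c=load('w13');P=pts(c);
for v,u in [(240,208),(240,302),(260,205),(285,200),(240,296),(250,315)]: print(u,v,P[v,u])
E
```

```text
clock: 21.8
ee_pos: [0.5404, -0.3639, 0.115]
eef_rot: [-3.139, -0.002, 1.51]
wrist_force: [0.4, -0.2, 0.1]
opening: 0.0852
5090 ((540.4222412109375, -362.4721984863281), (87.93473052978516, 56.09892654418945), 86.31519317626953) [0.03563706 0.03797427 0.03922573]
[ 0.54072723 -0.36418763  0.11541385] [-3.14000190e+00 -1.34313953e-03  1.50979606e+00]
208 240 [ 0.52186385 -0.35364168  0.17861776]
302 240 [ 0.56931846 -0.35671472  0.17868301]
205 260 [ 0.52376789 -0.35333315  0.19867797]
200 285 [ 0.52526311 -0.35246007  0.21776857]
296 240 [ 0.56658635 -0.35757886  0.17659106]
315 250 [ 0.57526277 -0.36115678  0.18163407]
```

```bash
python3 - <<'E'
from h import *
for f,t in [('w13',(.5426,-.3659,.1303)),('w14',(.5407,-.3642,.1154)),('w9',(.5168,.3173,.1816)),('w3',(.5339,.0047,.038)),('w10',(.5272,-.0301,.2277))]:
    c=load(f);P=pts(c);E=c['extrinsics'];print(f,'cam',(-E[:3,:3].T@E[:3,3]).round(4),'look',(-E[2,:3]).round(3))
    d=c['depth'];
    for u0,u1 in [(150,250),(260,360)]:
        m=np.zeros(d.shape,bool);m[200:330,u0:u1]=1
        m&=(d>0.02)&(d<0.24)&(c['pixels'].max(-1)<70)
        Q=P[m]
        if len(Q): i=np.argsort(Q[:,2])[:20];print(len(Q),(np.median(Q[i],0)-t).round(4),d[m].min())
E
```

```text
w13 cam [ 0.5482 -0.2936  0.3026] look [-0.009 -0.289 -0.957]
4987 [-0.0191  0.0025  0.0341] 0.0704973
4969 [ 0.0801 -0.0096 -0.0507] 0.070479736
w14 cam [ 0.5463 -0.2919  0.2852] look [-0.02  -0.279 -0.96 ]
2220 [-0.042   0.0056  0.041 ] 0.07021205
2382 [ 0.0815 -0.0099 -0.0559] 0.07029083
w9 cam [0.5896 0.3138 0.3537] look [-0.276  0.021 -0.961]
6665 [-0.0158  0.0703 -0.0072] 0.07009113
7101 [-0.0204 -0.0607 -0.0066] 0.07020002
w3 cam [0.6063 0.0051 0.208 ] look [-0.281  0.002 -0.96 ]
4892 [-0.0218  0.0824 -0.0388] 0.070516385
5503 [-0.0122 -0.0665 -0.039 ] 0.07039754
w10 cam [0.5362 0.0419 0.3976] look [-0.033 -0.279 -0.96 ]
6973 [-0.0682 -0.0143 -0.009 ] 0.07003033
6678 [ 0.0656 -0.0244 -0.0083] 0.07073427
```

```bash
python3 - <<'E'
from h import *
c=load('w13');P=pts(c)
for v in range(222,300,6): print(v,c['pixels'][v,208],c['depth'][v,208].round(4),P[v,208].round(4),'|',c['pixels'][v,213],P[v,213].round(4))
c=load('w7');P=pts(c);print('w7 tcp z .0706')
for v in range(222,270,5): print(v,c['pixels'][v,248],c['depth'][v,248].round(4),P[v,248].round(4))
E
python3 - <<'E'
import cv2
i=cv2.imread('pics/w13.png')[210:320,150:360];cv2.imwrite('pics/c13.png',cv2.resize(i,None,fx=3.5,fy=3.5,interpolation=cv2.INTER_CUBIC)*2)
E
```

```text
222 [77 76 70] 0.3214 [ 0.4874 -0.4148  0.004 ] | [76 76 71] [ 0.4935 -0.4149  0.0047]
228 [99 92 85] 0.328 [ 0.4857 -0.4242 -0.    ] | [96 90 83] [ 0.4919 -0.4244  0.0005]
234 [52 52 51] 0.1441 [ 0.5205 -0.354   0.1706] | [11 12 10] [ 0.5232 -0.3542  0.1705]
240 [51 51 49] 0.1363 [ 0.5219 -0.3536  0.1786] | [6 8 8] [ 0.5239 -0.3551  0.176 ]
246 [17 18 17] 0.1302 [ 0.5229 -0.3537  0.1849] | [5 5 5] [ 0.5237 -0.358   0.177 ]
252 [3 3 4] 0.1238 [ 0.5239 -0.3534  0.1915] | [4 7 5] [ 0.5236 -0.3608  0.1781]
258 [3 2 4] 0.1245 [ 0.5236 -0.3564  0.1918] | [0 0 0] [ 0.5233 -0.3638  0.1789]
264 [2 5 3] 0.1238 [ 0.5236 -0.3587  0.1932] | [4 3 4] [ 0.5234 -0.3662  0.1807]
270 [5 3 6] 0.1232 [ 0.5236 -0.3609  0.1945] | [4 3 6] [ 0.523  -0.3698  0.1806]
276 [2 2 2] 0.1227 [ 0.5235 -0.3633  0.1957] | [5 3 4] [ 0.5229 -0.3725  0.1819]
282 [6 4 7] 0.1239 [ 0.5231 -0.3666  0.1954] | [86 80 74] [ 0.5226 -0.3756  0.1825]
288 [6 6 7] 0.1232 [ 0.523  -0.3688  0.1968] | [149 139 129] [ 0.4829 -0.5088  0.0008]
294 [0 3 2] 0.1231 [ 0.5229 -0.3714  0.1977] | [154 144 134] [ 4.819e-01 -5.182e-01  5.000e-04]
w7 tcp z .0706
222 [48 58 61] 0.2511 [0.4969 0.3275 0.0086]
227 [74 69 64] 0.2607 [0.4887 0.3283 0.0009]
232 [41 41 40] 0.1459 [0.5309 0.3222 0.1082]
237 [42 43 42] 0.1396 [0.5309 0.322  0.1147]
242 [41 41 41] 0.1359 [0.5301 0.322  0.1188]
247 [43 44 42] 0.1294 [0.5307 0.3217 0.1254]
252 [43 42 43] 0.1257 [0.5302 0.3217 0.1294]
257 [34 35 34] 0.12 [0.5308 0.3215 0.1352]
262 [43 42 42] 0.119 [0.5291 0.3215 0.1366]
267 [2 2 4] 0.1088 [0.5325 0.321  0.1463]
```

View pics/c13.png

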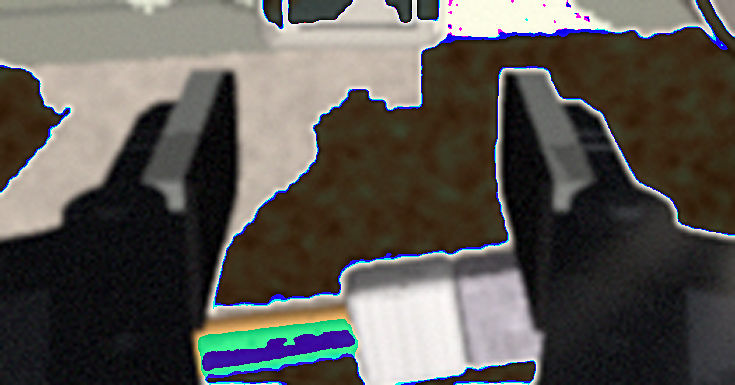

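Depth on the fingers shows that the actual tips sit about 30–40 mm above the reported TCP. That also explains the marginal grid grip. I'll go lower in steps and watch the force.

```bash
python3 -m pendant '[[0,0,50,0,1],[0,0,50,0,1],[0,0,10,0,1],[0,0,0,0,1]]'; python3 -m pendant '[[0,0,6,0,1],[0,0,6,0,1],[0,0,0,0,1]]'; python3 - <<'E'
from h import *
c=snap('wrist','w15');P=pts(c);o=get_obs();print(o['ee_pos'],o['wrist_force'])
m=(c['depth']>.05)&(c['depth']<.18);m[:200]=0;m[260:]=0
print(np.percentile(P[m][:,2],[1,5,20]))
E
```

```text
clock: 22.35
ee_pos: [0.5413, -0.3647, 0.0065]
eef_rot: [-3.141, -0.0, 1.51]
wrist_force: [0.5, -0.1, 0.1]
opening: 0.0856
clock: 22.72
ee_pos: [0.5412, -0.3646, -0.005]
eef_rot: [3.141, 0.0, 1.51]
wrist_force: [-0.0, -0.5, -0.3]
opening: 0.0852
[ 0.54127561 -0.36464774 -0.00496092] [ 0.36945193 -0.33913211 -0.59794666]
[0.00273289 0.00319357 0.00381222]
```

View pics/w15.png

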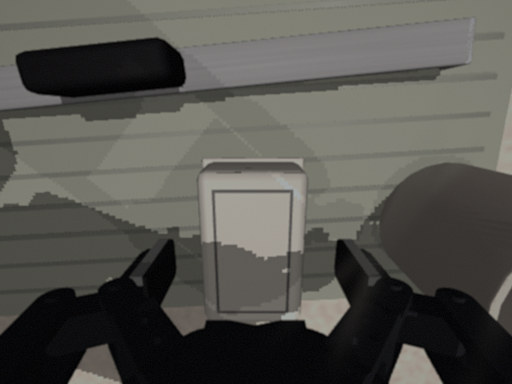

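```bash
python3 -m pendant '[[0,0,7,0,1],[0,0,5,0,1],[0,0,0,0,1]]'; python3 -m pendant '[[0,0,5,0,1],[0,0,0,0,1]]'; python3 -m pendant '[[0,0,0,0,0.4],[0,0,0,0,0.4],[0,0,0,0,0.4],[0,0,0,0,0.4],[0,0,0,0,0.4]]' 30; python3 - <<'E'
from h import *
c=snap('wrist','w16')
E
```

```text
clock: 23.15
ee_pos: [0.5407, -0.3641, -0.0182]
eef_rot: [-3.14, -0.001, 1.51]
wrist_force: [-1.2, -0.2, 0.2]
opening: 0.0855
clock: 23.4
ee_pos: [0.5409, -0.3643, -0.0229]
eef_rot: [-3.141, -0.001, 1.51]
wrist_force: [0.4, -0.1, 0.8]
opening: 0.0853
clock: 24.02
ee_pos: [0.5413, -0.3647, -0.0221]
eef_rot: [3.141, 0.0, 1.51]
wrist_force: [0.2, -0.6, 2.1]
opening: 0.0557
```

View pics/w16.png

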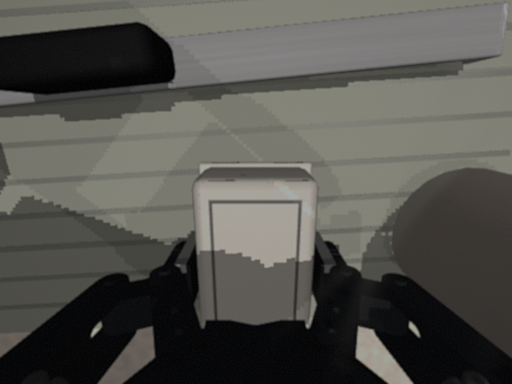

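Grip confirmed, opening 55.7 mm = the dish width.

```bash
python3 -m pendant '[[0,0,-20,0,0.4],[0,0,-45,0,0.4],[0,0,-50,0,0.4],[0,0,-50,0,0.4],[0,0,-40,0,0.4]]'; python3 -m pendant '[[50,-7,0,0,0.4],[50,-7,0,0,0.4],[50,-7,0,0,0.4],[50,-7,0,0,0.4],[52,-7,0,0.044,0.4]]';python3 -m pendant '[[0,0,0,0,0.4],[0,0,0,0,0.4]]'; python3 - <<'E'
from h import *
c=snap('wrist','w17');snap('scene','s17');print(get_obs()['ee_pos'],get_obs()['eef_rot'])
E
```

```text
clock: 24.7
ee_pos: [0.5414, -0.3647, 0.1861]
eef_rot: [3.139, 0.002, 1.51]
wrist_force: [0.2, -0.6, -1.5]
opening: 0.0557
clock: 25.32
ee_pos: [0.5212, -0.1093, 0.1837]
eef_rot: [3.14, 0.0, 1.464]
wrist_force: [1.2, 0.4, -0.4]
opening: 0.0555
clock: 25.58
ee_pos: [0.522, -0.1112, 0.1835]
eef_rot: [3.14, 0.001, 1.467]
wrist_force: [-0.0, -0.1, -1.2]
opening: 0.0556
[ 0.52212244 -0.11214031  0.18313777] [3.14021205e+00 7.59902017e-04 1.46484553e+00]
```

View pics/w17.png

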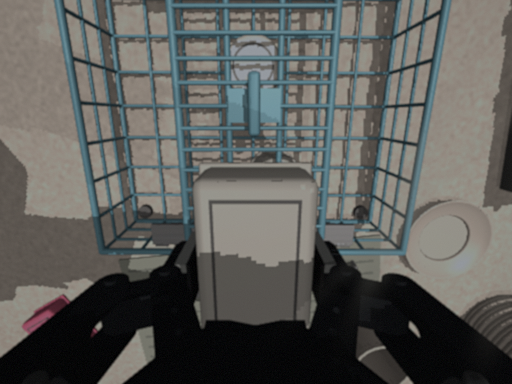

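```bash
python3 -m pendant '[[2,0,40,0,0.4],[0,0,40,0,0.4],[0,0,20,0,0.4],[0,0,6,0,0.4],[0,0,0,0,0.4]]'; python3 -m pendant '[[0,0,4,0,0.4],[0,0,3,0,0.4],[0,0,0,0,0.4]]'; python3 -m pendant '[[0,0,2,0,0.4],[0,0,0,0,0.4]]'
```

```text
clock: 26.3
ee_pos: [0.5221, -0.1099, 0.0766]
eef_rot: [3.141, 0.0, 1.465]
wrist_force: [0.3, -0.3, -0.5]
opening: 0.0556
clock: 26.68
ee_pos: [0.5218, -0.1089, 0.0698]
eef_rot: [3.141, 0.0, 1.466]
wrist_force: [0.8, -0.2, -1.7]
opening: 0.0561
clock: 26.92
ee_pos: [0.5217, -0.1088, 0.0676]
eef_rot: [-3.141, -0.0, 1.466]
wrist_force: [0.1, 0.5, -0.8]
opening: 0.0559
```

```bash
python3 -m pendant '[[0,0,1.5,0,0.4],[0,0,0,0,0.4]]'; python3 -m pendant '[[0,0,1.5,0,0.4],[0,0,0,0,0.4]]'
```

```text
clock: 27.18
ee_pos: [0.5219, -0.1089, 0.0668]
eef_rot: [3.141, 0.0, 1.466]
wrist_force: [-1.1, 1.3, 4.7]
opening: 0.0554
clock: 27.42
ee_pos: [0.5219, -0.1089, 0.0668]
eef_rot: [3.141, 0.0, 1.466]
wrist_force: [-3.3, 1.2, 15.8]
opening: 0.0552
```

Seated. Back off slightly, release and rise.

```bash
python3 -m pendant '[[0,0,-1.5,0,0.4],[0,0,0,0,0.8],[0,0,0,0,1],[0,0,0,0,1],[0,0,-30,0,1]]'; python3 -m pendant '[[0,0,-50,0,1],[0,0,-60,0,1],[0,0,0,0,1],[0,0,0,0,1]]'; python3 - <<'E'
from h import *
c=snap('wrist','w18');P=pts(c);z=P[...,2];x=P[...,0];y=P[...,1]
m=(z>.118)&(z<.135)&(np.abs(x-.522)<.05)&(abs(y+.109)<.06);Q=P[m];print(m.sum(),cv2.minAreaRect((Q[:,:2]*1000).astype(np.float32)),np.percentile(Q[:,2],[5,50,95]))
print(get_obs()['ee_pos'],get_obs()['eef_rot'])
E
```

```text
clock: 28.05
ee_pos: [0.5199, -0.1082, 0.0944]
eef_rot: [-3.136, -0.002, 1.466]
wrist_force: [0.4, -0.5, -0.7]
opening: 0.0853
clock: 28.55
ee_pos: [0.5212, -0.1087, 0.2058]
eef_rot: [-3.141, -0.0, 1.466]
wrist_force: [-0.0, -0.7, -0.5]
opening: 0.0853
5144 ((523.4163208007812, -99.73263549804688), (102.69880676269531, 56.08577346801758), 83.88052368164062) [0.12439984 0.12699413 0.12821728]
[ 0.52063432 -0.10842913  0.20488287] [-3.13887895e+00 -8.74235245e-04  1.46571153e+00]
```

View pics/w18.png

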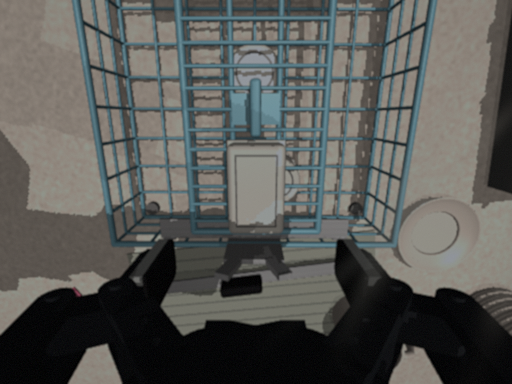

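```bash
python3 -m pendant '[[-55,-6,0,0,1],[-55,-7,0,0,1],[-56,-6,0,0,1],[0,0,0,0.17,1],[0,0,0,0.18,1]]'; python3 -m pendant '[[0,0,0,0.18,1],[0,0,0,0.18,1],[0,0,0,0.18,1],[0,0,0,0.18,1],[0,0,0,0.18,1]]'; python3 -m pendant '[[0,0,0,0.186,1],[0,0,0,0,1],[0,0,0,0,1]]'
python3 - <<'E'
from h import *
for f,new in (('w12',0),('w18',0),('w19',1)):
    c=snap('wrist',f) if new else load(f);P=pts(c);z=P[...,2];x=P[...,0];y=P[...,1]
    for n,zr,rx in (('grip',(.03,.065),.05),('strip',(.014,.03),.2)):
        m=(z>zr[0])&(z<zr[1])&(np.abs(x-.484)<rx)&(abs(y+.271)<.025);Q=P[m]
        if len(Q): print(f,n,m.sum(),cv2.minAreaRect((Q[:,:2]*1000).astype(np.float32)),np.median(Q[:,2]))
print(get_obs()['ee_pos'],get_obs()['eef_rot'])
E
```

```text
clock: 29.22
ee_pos: [0.4839, -0.2722, 0.2035]
eef_rot: [-3.136, -0.001, 1.108]
wrist_force: [-0.3, 0.4, 0.2]
opening: 0.0853
clock: 29.85
ee_pos: [0.4843, -0.2711, 0.2036]
eef_rot: [-3.137, 0.003, 0.21]
wrist_force: [0.6, -0.3, -0.3]
opening: 0.0855
clock: 30.22
ee_pos: [0.485, -0.2715, 0.2049]
eef_rot: [-3.14, 0.002, 0.032]
wrist_force: [-0.9, -0.4, 0.2]
opening: 0.0856
w12 grip 1129 ((484.658447265625, -270.3874206542969), (59.63251876831055, 16.159305572509766), 1.5769035816192627) 0.05240402118102495
w12 strip 5107 ((484.2996826171875, -270.36004638671875), (333.5089111328125, 20.124298095703125), 1.7927322387695312) 0.022917013998216305
w18 grip 735 ((484.162109375, -269.6216735839844), (59.959903717041016, 16.545713424682617), 1.8328932523727417) 0.050661543422260445
w18 strip 1513 ((494.64703369140625, -269.799072265625), (256.26495361328125, 21.521377563476562), 1.7043447494506836) 0.022858929936997112
w19 grip 624 ((485.00811767578125, -269.184326171875), (58.79667663574219, 15.119952201843262), 1.7168289422988892) 0.052476749243103304
w19 strip 3174 ((484.13458251953125, -269.3587646484375), (332.14227294921875, 20.023815155029297), 1.7735483646392822) 0.02295180826097274
[ 0.48510918 -0.27170319  0.20522053] [-3.14036136e+00  1.32056076e-03  3.18451195e-02]
```

View pics/w19.png

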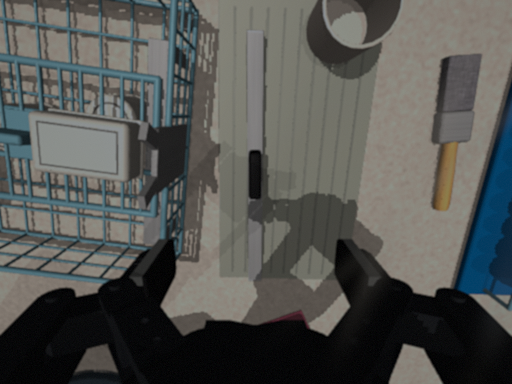

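```bash
python3 -m pendant '[[0,-1,50,0,1],[0,0,60,0,1],[0,0,50,0,1],[0,0,25,0,1],[0,0,0,0,0.4]]' 60; python3 -m pendant '[[0,0,12,0,0.4],[0,0,8,0,0.4],[0,0,0,0,0.4]]'; python3 - <<'E'
from h import *
c=snap('wrist','w20');o=get_obs();print(o['ee_pos'],o['wrist_force'],o['opening'])
P=pts(c)
m=(c['depth']>.05)&(c['depth']<.18)&(c['pixels'].max(-1)<70);m[:228]=0;m[260:]=0;m[:,:150]=0;m[:,360:]=0
for a,b in((150,250),(262,360)):
    Q=P[:,a:b][m[:,a:b]]; print(len(Q),np.percentile(Q[:,2],[1,5,20]))
E
```

```text
clock: 30.9
ee_pos: [0.484, -0.2699, 0.019]
eef_rot: [-3.138, 0.004, 0.031]
wrist_force: [0.5, -0.1, 1.5]
opening: 0.0697
clock: 31.28
ee_pos: [0.4854, -0.271, 0.0012]
eef_rot: [3.142, -0.0, 0.03]
wrist_force: [-0.9, 0.4, -0.5]
opening: 0.0342
[ 0.48562329 -0.27111544  0.00142824] [-0.0597859   0.59934567  0.93559897] 0.034029118230875496
1146 [0.02252873 0.03491596 0.0428243 ]
1083 [0.03109173 0.03543192 0.04256887]
```

View pics/w20.png

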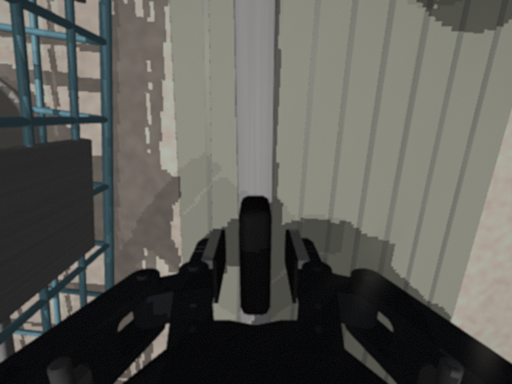

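Fingers straddle the black grip at about (256,250), tips about 34 mm high. I'll go down 4 mm more and close.

```bash
python3 -m pendant '[[0,0,4,0,0.4],[0,0,0,0,0.4],[0,0,0,0,0.1],[0,0,0,0,0.1],[0,0,0,0,0.1]]' 80; python3 -m pendant '[[0,0,0,0,0.1],[0,0,0,0,0.1]]'
```

```text
clock: 31.95
ee_pos: [0.4855, -0.2711, -0.0026]
eef_rot: [3.141, -0.0, 0.03]
wrist_force: [0.3, 0.7, 3.9]
opening: 0.0145
clock: 32.2
ee_pos: [0.4856, -0.2711, -0.0026]
eef_rot: [3.141, -0.0, 0.03]
wrist_force: [-0.7, 0.5, 5.2]
opening: 0.0146
```

```bash
python3 -m pendant '[[0,0,-15,0,0.1],[0,0,-25,0,0.1],[0,0,-45,0,0.1],[0,0,-50,0,0.1],[0,0,-50,0,0.1]]'; python3 -m pendant '[[0,0,-35,0,0.1],[0,0,0,0,0.1],[0,0,0,0,0.1]]'; python3 - <<'E'
from h import *
c=snap('wrist','w21');o=get_obs();print(o['ee_pos'],o['eef_rot'],o['wrist_force'],o['moment'],o['opening'])
P=pts(c);z=P[...,2]
t=o['ee_pos'];m=(abs(z-t[2]-.022)<.02)&(abs(P[...,1]-t[1])<.03)&(P[...,0]>t[0]+.03)&(c['pixels'].min(-1)>70)
Q=P[m];print(len(Q),cv2.minAreaRect((Q[:,:2]*1e3).astype(np.float32)),Q[:,0].max(),'slope',np.polyfit(Q[:,0],Q[:,2],1),np.median(z[m]))
E
```

```text
clock: 32.83
ee_pos: [0.4847, -0.2704, 0.1834]
eef_rot: [-3.14, 0.001, 0.03]
wrist_force: [1.3, 0.3, -3.3]
opening: 0.0146
clock: 33.2
ee_pos: [0.4841, -0.2699, 0.2156]
eef_rot: [-3.139, 0.003, 0.03]
wrist_force: [0.5, 0.2, -3.2]
opening: 0.0145
[ 0.48395523 -0.26978824  0.21500461] [-3.13830425  0.0035765   0.02965631] [-0.81508427  0.60352949 -3.35724061] [ 0.01160439  0.03991349 -0.00327879] 0.014836451535649657
7629 ((560.9364624023438, -266.4378662109375), (94.22379302978516, 20.064504623413086), 1.7194533348083496) 0.6081673425110401 slope [-0.00360881  0.24277295] 0.24073883116600947
```

View pics/w21.png

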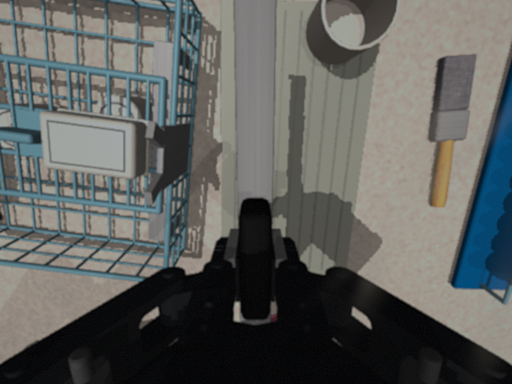

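```bash
python3 -m pendant '[[13,-59,0,-0.1,0.1],[6,-60,0,-0.16,0.1],[0,-55,0,-0.16,0.1],[0,-40,0,-0.16,0.1],[0,0,0,-0.17,0.1]]'; python3 -m pendant '[[0,0,0,-0.17,0.1],[0,0,0,-0.17,0.1],[0,0,0,-0.17,0.1],[0,0,0,-0.17,0.1],[0,0,0,0,0.1]]'; python3 - <<'E'
from h import *
o=get_obs();t=o['ee_pos'];y=o['eef_rot'][2];print(t,y)
d=np.array([529.3,-29.2])-t[:2]*1e3
print('tx,ty',d@[np.cos(y),np.sin(y)],d@[np.sin(y),-np.cos(y)],'turn',y-1.466)
E
```

```text
clock: 33.88
ee_pos: [0.4576, -0.0588, 0.2148]
eef_rot: [-3.134, 0.003, 0.789]
wrist_force: [-0.6, -1.0, -3.3]
opening: 0.0147
clock: 34.5
ee_pos: [0.4605, -0.0622, 0.2154]
eef_rot: [-3.137, -0.001, 1.458]
wrist_force: [0.0, -0.5, -3.4]
opening: 0.0147
[ 0.4605127  -0.06217903  0.21538537] 1.457658365106329
tx,ty 40.53405079087421 64.62429687494944 turn -0.008341634893670902
```

```bash
python3 -m pendant '[[20,32,0,-0.008,0.1],[20,32,0,0,0.1],[0,0,0,0,0.1],[0,0,0,0,0.1]]'; python3 - <<'E'
from h import *
c=snap('wrist','w22');o=get_obs();t=o['ee_pos'];print(t,o['eef_rot'],o['wrist_force'])
P=pts(c);z=P[...,2];x=P[...,0];y=P[...,1]
m=(abs(z-t[2]-.026)<.012)&(y>t[1]+.03)&(abs(x-t[0])<.06)&(c['pixels'].min(-1)>50)
Q=P[m];r=cv2.minAreaRect((Q[:,:2]*1e3).astype(np.float32));print('bar',len(Q),r,Q[:,1].max(),np.polyfit(Q[:,1],Q[:,0],1))
m=(z>.1)&(z<.18)&(abs(x-.545)<.06)&(abs(y-.12)<.03);Q=P[m];print('brk',len(Q));
if len(Q): print(cv2.minAreaRect((Q[:,:2]*1e3).astype(np.float32)),Q.min(0),Q.max(0))
E
```

```text
clock: 35.0
ee_pos: [0.5283, -0.0294, 0.2158]
eef_rot: [-3.138, -0.0, 1.467]
wrist_force: [0.7, -0.4, -3.8]
opening: 0.0147
[ 0.5281323  -0.02957354  0.21610588] [-3.13835003e+00 -2.69133784e-04  1.46642468e+00] [ 0.8061527  -0.62978422 -3.2883758 ]
bar 7618 ((536.9656372070312, 46.800716400146484), (94.79106903076172, 20.10015296936035), 83.99906921386719) 0.09455018462065796 [0.10150274 0.53223042]
brk 1229
((542.6163940429688, 121.033935546875), (6.984240531921387, 110.39932250976562), 83.7962417602539) [0.48768319 0.11381152 0.10003067] [0.59746633 0.12687327 0.16328651]
```

View pics/w22.png

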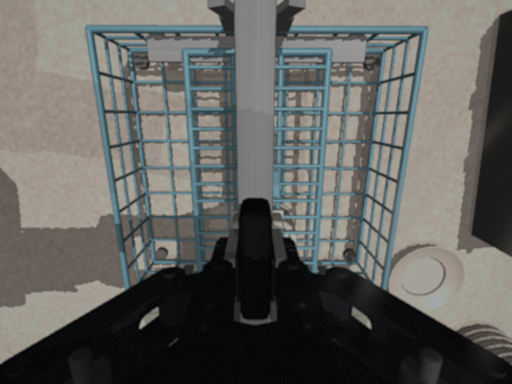

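```bash
python3 - <<'E'
from h import *
a=.105; ex=np.array([np.cos(a),-np.sin(a)]);ey=np.array([np.sin(a),np.cos(a)])
for f,cy in (('w22',.12),('w18',-.18),('w11',.12),('w4',.12),('w4',-.18),('top0',.12),('top0',-.18)):
    P=pts(load(f));z=P[...,2]
    m=(z>.148)&(z<.17)&(abs(P[...,1]-cy)<.015)&(abs(P[...,0]-.53)<.08)
    Q=P[m][:,:2]@ex*1e3;R=P[m][:,:2]@ey*1e3
    print(f,cy,len(Q),'ex range',np.percentile(Q,[1,99]).round(1),'mid',np.percentile(Q,[1,99]).mean().round(1),'inner gap',Q[Q<np.mean(Q)].max().round(1),Q[Q>np.mean(Q)].min().round(1),'ey',np.median(R).round(1))
P=pts(load('w22'));z=P[...,2];m=(abs(z-.242)<.012)&(P[...,1]>0)&(abs(P[...,0]-.537)<.06)&(load('w22')['pixels'].min(-1)>50)
Q=P[m][:,:2]@ex*1e3;R=P[m][:,:2]@ey*1e3;print('bar',np.percentile(Q,[1,99]),np.median(Q),np.polyfit(R,Q,1))
t=np.array([.5281,-.0296])*1e3;print('tcp ex,ey',t@ex,t@ey)
E
```

```text
w22 0.12 633 ex range [494.  565.6] mid 529.8 inner gap 511.7 546.7 ey 175.4
w18 -0.18 455 ex range [492.8 564. ] mid 528.4 inner gap 510.6 545.9 ey -121.2
w11 0.12 528 ex range [494.  565.1] mid 529.6 inner gap 511.8 547.3 ey 176.1
w4 0.12 373 ex range [494.  565.3] mid 529.7 inner gap 511.9 547.9 ey 176.3
w4 -0.18 434 ex range [493.  563.9] mid 528.5 inner gap 511.2 546.2 ey -120.4
top0 0.12 20 ex range [494.1 562. ] mid 528.1 inner gap 507.3 548.7 ey 174.7
top0 -0.18 24 ex range [495.2 563.1] mid 529.1 inner gap 509.4 546.4 ey -125.7
bar [519.36407015 538.87949705] 528.9629767194513 [9.76864040e-04 5.28995234e+02]
tcp ex,ey 528.2938145848165 25.911686001177316
```

```bash
python3 -m pendant '[[1,0,30,0.003,0.1],[0,0,25,0,0.1],[0,0,10,0,0.1],[0,0,0,0,0.1],[0,0,0,0,0.1]]'; python3 - <<'E'
from h import *
c=snap('wrist','w23');snap('scene','s23');o=get_obs();t=o['ee_pos'];print(t,o['eef_rot'],o['wrist_force'])
a=.105; ex=np.array([np.cos(a),-np.sin(a)]);ey=np.array([np.sin(a),np.cos(a)])
P=pts(c);z=P[...,2];m=(abs(z-t[2]-.026)<.008)&(P[...,1]>0)&(abs(P[...,0]-.537)<.03)&(c['pixels'].min(-1)>40)
Q=P[m][:,:2]@ex*1e3;R=P[m][:,:2]@ey*1e3;print('bar',len(Q),np.percentile(Q,[1,99]),np.polyfit(R,Q,1),R.max(),np.polyfit(R,z[m]*1e3,1))
m=(z>.148)&(z<.165)&(abs(P[...,1]-.12)<.015)&(abs(P[...,0]-.53)<.08);Q=P[m][:,:2]@ex*1e3;print(len(Q),np.percentile(Q,[1,99]))
E
```

```text
clock: 35.67
ee_pos: [0.5305, -0.0291, 0.153]
eef_rot: [3.14, 0.0, 1.464]
wrist_force: [0.3, -0.1, -3.7]
opening: 0.0147
[ 0.53052773 -0.02895329  0.1531407 ] [3.13938338e+00 3.44476321e-04 1.46459879e+00] [-0.11393924 -0.58238453 -2.67871413]
bar 7678 [521.52246093 541.03066732] [3.17317785e-03 5.30915783e+02] 150.77951961656862 [-9.02668642e-04  1.78489213e+02]Traceback (most recent call last):
  File "<stdin>", line 6, in <module>
    return _quantile_unchecked(
        a, q, axis, out, overwrite_input, method, keepdims, weights)
    return _ureduce(a,
                    func=_quantile_ureduce_func,
    ...<5 lines>...
                    overwrite_input=overwrite_input,
                    method=method)
    r = func(a, **kwargs)
    result = _quantile(arr,
                       quantiles=q,
    ...<2 lines>...
                       out=out,
                       weights=wgt)
    slices_having_nans = np.isnan(arr[-1, ...])
                                  ~~~^^^^^^^^^
IndexError: index -1 is out of bounds for axis 0 with size 0
```

View pics/w23.png

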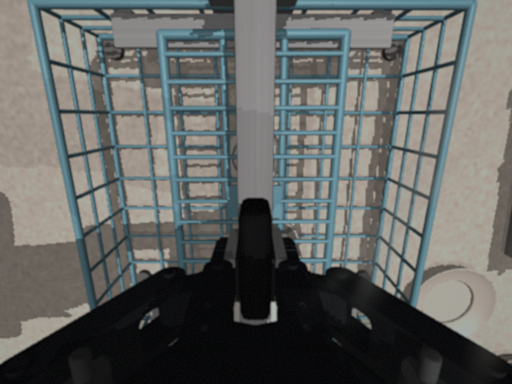

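View pics/s23.png

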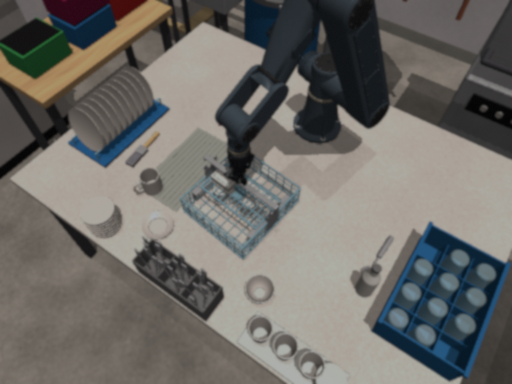

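```bash
python3 -m pendant '[[0,-1.8,6,0,0.1],[0,0,0,0,0.1],[0,0,0,0,0.1],[0,0,0,0,0.1]]'; python3 - <<'E'
from h import *
c=snap('wrist','w24');o=get_obs();t=o['ee_pos'];print(t,o['eef_rot'],o['wrist_force'])
a=.105; ex=np.array([np.cos(a),-np.sin(a)]);ey=np.array([np.sin(a),np.cos(a)])
P=pts(c);z=P[...,2];m=(abs(z-t[2]-.026)<.008)&(P[...,1]>0)&(abs(P[...,0]-.537)<.03)&(c['pixels'].min(-1)>40)
Q=P[m][:,:2]@ex*1e3;R=P[m][:,:2]@ey*1e3;print('bar',len(Q),np.percentile(Q,[1,99]),np.polyfit(R,Q,1))
E
```

```text
clock: 36.28
ee_pos: [0.5281, -0.0285, 0.1462]
eef_rot: [3.141, 0.0, 1.465]
wrist_force: [0.2, -0.1, -3.5]
opening: 0.0146
[ 0.52810381 -0.02854054  0.14619242] [3.14135426e+00 5.35889984e-05 1.46482824e+00] [-0.42675455  0.07759552 -2.78125707]
bar 7723 [519.12633993 538.65955087] [2.73852609e-03 5.28565259e+02]
```

```bash
python3 -m pendant '[[0,0.5,8,0,0.1],[0,0,6,0,0.1],[0,0,0,0,0.1]]'; python3 -m pendant '[[0,0,6,0,0.1],[0,0,4,0,0.1],[0,0,0,0,0.1]]';  python3 -m pendant '[[0,0,4,0,0.1],[0,0,0,0,0.1]]'
```

```text
clock: 36.7
ee_pos: [0.5278, -0.0284, 0.1312]
eef_rot: [-3.14, -0.0, 1.465]
wrist_force: [-0.1, -0.1, -2.2]
opening: 0.0152
clock: 37.08
ee_pos: [0.5282, -0.0285, 0.1217]
eef_rot: [-3.141, -0.0, 1.465]
wrist_force: [0.1, 0.4, -3.5]
opening: 0.0148
clock: 37.33
ee_pos: [0.5282, -0.0285, 0.1179]
eef_rot: [-3.141, -0.0, 1.465]
wrist_force: [0.8, -0.4, -3.3]
opening: 0.0146
```

```bash
python3 -m pendant '[[0,0,3,0,0.1],[0,0,0,0,0.1]]'; python3 -m pendant '[[0,0,2,0,0.1],[0,0,0,0,0.1]]'; python3 -m pendant '[[0,0,1.5,0,0.1],[0,0,0,0,0.1]]'
```

```text
clock: 37.58
ee_pos: [0.5283, -0.0285, 0.1149]
eef_rot: [-3.141, -0.0, 1.465]
wrist_force: [0.4, -0.7, -3.0]
opening: 0.0144
clock: 37.83
ee_pos: [0.5284, -0.0286, 0.113]
eef_rot: [-3.141, -0.0, 1.465]
wrist_force: [0.4, -0.7, -3.3]
opening: 0.0148
clock: 38.08
ee_pos: [0.5286, -0.0286, 0.1124]
eef_rot: [3.141, 0.0, 1.465]
wrist_force: [-2.3, -0.1, 4.1]
opening: 0.0148
```

Contact at 112, which is the expected seat height. Release and rise.

```bash
python3 -m pendant '[[0,0,0,0,0.3],[0,0,0,0,0.5],[0,0,0,0,0.6],[0,0,-20,0,0.6],[0,0,-50,0,0.8]]'; python3 -m pendant '[[0,0,-50,0,1],[-30,0,-50,0,1],[-40,0,-20,0,1],[0,0,0,0,1],[0,0,0,0,1]]'; python3 - <<'E'
from h import *
c=snap('wrist','w25');o=get_obs();print(o['ee_pos'],o['wrist_force'])
a=.1025; ex=np.array([np.cos(a),-np.sin(a)]);ey=np.array([np.sin(a),np.cos(a)])
P=pts(c);z=P[...,2];X=P[...,:2]@ex*1e3;Y=P[...,:2]@ey*1e3
m=(abs(z-.138)<.006)&(abs(X-529)<16)&(abs(Y-26)<175)
Q=X[m];print('strip',m.sum(),np.percentile(Q,[1,99]),np.polyfit(Y[m],Q,1),Y[m].min(),Y[m].max(),'z',np.polyfit(Y[m]-26,z[m]*1e3,1))
for s in(1,-1):
    b=(z>.148)&(z<.166)&(abs(Y-26-150*s)<12)&(abs(X-529)<50)
    if b.sum():print('br',s,np.percentile(X[b],[1,99]),np.median(Y[b]))
b=(z>.155)&(z<.175)&(abs(Y-26)<40)&(abs(X-529)<20);print('grip',b.sum(),X[b].mean(),Y[b].mean(),np.percentile(Y[b],[1,99]),np.median(z[b]))
E
```

```text
clock: 38.7
ee_pos: [0.5266, -0.0282, 0.1801]
eef_rot: [-3.135, -0.001, 1.465]
wrist_force: [0.2, 0.1, 0.2]
opening: 0.0674
clock: 39.33
ee_pos: [0.5204, -0.0976, 0.3008]
eef_rot: [-3.14, -0.001, 1.464]
wrist_force: [0.2, 0.2, -0.6]
opening: 0.0851
[ 0.52023986 -0.09716058  0.30045505] [ 0.76373197  0.48356877 -0.11135711]
strip 3355 [518.86278082 539.10193762] [3.30212079e-03 5.29033686e+02] -141.2817127082743 146.9316303263132 z [1.93116355e-04 1.37886742e+02]
br -1 [492.24010921 563.62287465] -122.97619926244013
grip 783 529.1403797929844 25.405097941036573 [-4.33019727 53.56543022] 0.16756334138895704
```

View pics/w25.png

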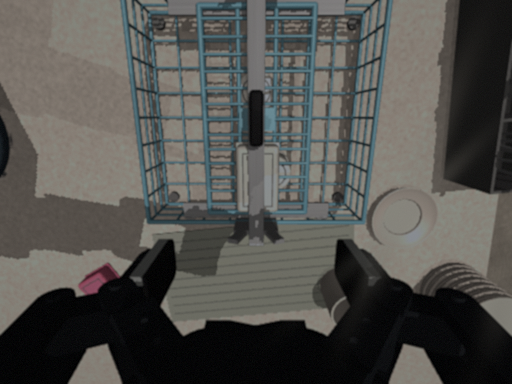

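```bash
python3 -m pendant '[[-60,0,0,0,1],[-60,0,0,0,1],[-60,0,0,0,1],[-60,0,0,0,1],[-50,0,0,0,1]]'; python3 -m pendant '[[-50,0,0,0,1],[0,0,0,0,1],[0,0,0,0,1]]'; python3 - <<'E'
from h import *
c=snap('top','t26');s=snap('scene','s26')
im=np.vstack([cv2.resize(c['pixels'][100:250,180:400,::-1],(700,300) if 0 else (440,300)),cv2.resize(s['pixels'][120:270,130:350,::-1],(440,300))]);cv2.imwrite('pics/f26.png',im)
a=.1045; ex=np.array([np.cos(a),-np.sin(a)]);ey=np.array([np.sin(a),np.cos(a)])
P=pts(c);z=P[...,2];X=P[...,:2]@ex*1e3;Y=P[...,:2]@ey*1e3
m=(abs(z-.138)<.006)&(abs(X-529)<12)&(abs(Y-26)<175)
print('strip',m.sum(),X[m].mean(),Y[m].min(),Y[m].max(),np.polyfit(Y[m]-25,z[m]*1e3,1),np.polyfit(Y[m],X[m],1))
for s in(1,-1):
    b=(z>.145)&(z<.17)&(abs(Y-25-150*s)<12)&(abs(X-529)<50);print('br',s,b.sum(),X[b].min(),X[b].max(),np.median(Y[b]))
c0=load('top0');P0=pts(c0)
d=cv2.absdiff(c['pixels'],c0['pixels']).max(-1);
for n,(u,v) in dict(mug=(358,140),bowl=(197,110),det=(112,163),brush=(398,170),spoon=(124,190),saucer=(319,110)).items(): print(n,d[v-12:v+12,u-12:u+12].mean())
E
```

```text
clock: 40.0
ee_pos: [0.4902, -0.3872, 0.2999]
eef_rot: [-3.14, -0.002, 1.465]
wrist_force: [1.2, 0.4, 0.2]
opening: 0.0855
clock: 40.38
ee_pos: [0.4852, -0.4346, 0.3]
eef_rot: [-3.14, -0.003, 1.466]
wrist_force: [-0.3, -0.0, 1.1]
opening: 0.0858
strip 483 527.7491971605263 -143.49061962196635 190.27724387692632 [-2.13098945e-04  1.37958278e+02] [8.22613812e-04 5.27729450e+02]
br 1 24 493.55034431992647 561.9762049313134 174.47868763662615
br -1 26 494.4531969317841 563.0786927773569 -125.34896627520997
mug 9.125
bowl 10.359375
det 8.480902777777779
brush 31.82465277777778
spoon 11.618055555555555
saucer 12.975694444444445
```

View pics/f26.png

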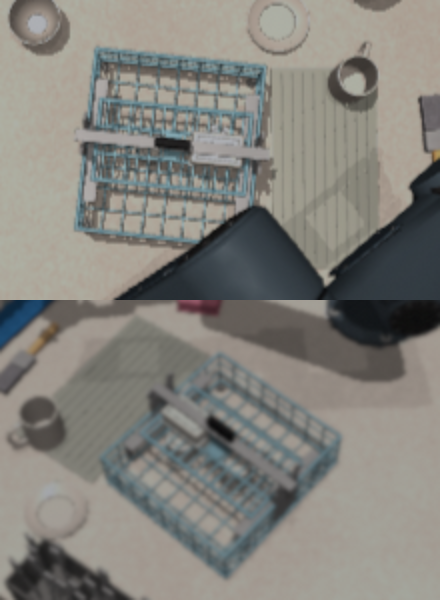

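```bash
python3 -c "
from workcell import job_done;print(job_done())"
```

```text
the job is handed in; nothing more can be done
None
```

I loaded the basket in order (tub, grid, dish, bar) and handed the job in at about 40 s. Handing in returned no verdict.

**Grips that missed:** the first grip on the grid handle and the first on the dish both failed without moving anything. The real fingertips sit about 30–40 mm above the reported TCP, so I went lower and both held. The grid was pinched only near the top of its handle, but it carried level.

**Last camera checks:**

| Item | What the pictures showed |
|---|---|
| Tub | Top at 74 mm and inside the basket; measured before the grid went on |
| Grid | Both sides level at 92 mm, handle centred within a few mm of the bracket line |
| Dish | Flat on the grid, top at 127 mm, on the bar's line on the −y side of the handle |
| Bar | Strip top at 138 mm along its length, so it is down in both notches; within about 1 mm across and 1 mm along, bent ends outside |
| Bystanders | No sign of movement for the mug, bowl, detergent, spoon and saucer |

**Not fully confirmed:**
- The arm blocked part of the brush in the last top view, so that picture difference is inconclusive. Nothing touched it.
- The top and wrist cameras disagreed by about 3 mm on the basket's position. I used values in between for the grid and dish, and aligned the bar across the notches with the wrist camera.

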